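# Throw away a used-up bottle through a self-closing tipping hopper

## Task

The white bottle in the rack is used up: throw it away through the waste box's tipping hopper. In the rack only its cap can be gripped, so draw it out by the cap, lay it on the table and let go; then take it again round the body and set it down (do not drop it) lengthwise in the hopper. Push the hopper's lever away from you past its catch until the bottle has slid into the box, then let the hopper swing fully shut; leave the ink bottle in the rack and the two bottles on the table where they are.

Things in the scene. Friction and masses are not known exactly. Their poses are not given: they have to be found in the camera images.
- medium_bottle: Used-up bottle: white, flat-oval, black round cap; 107 mm long, 60 wide (y), 43 thick (x), about 0.11 kg. Origin: centre of its base; z runs along it to the cap. Body to z = 86 mm, cap (30 mm diameter) from 86 to 107. It starts lying on a broad face (x up) in either bay of the rack, base at the back, cap out in front. Lying on the table its axis is 21 mm up.
- bottle_mid (a point): On the bottle's axis 36 mm from the base: where to take it round the body. The sides are straight and 59 mm apart from 4 to 56 mm from the base, rounded beyond.
- bottle_cap (a point): On the bottle's axis at the middle of the cap, 96 mm from the base: where to take it by the cap (30 mm wide).
- bottle_rack: Fixed plywood rack, 80 mm deep (x), 150 wide (y). Origin: centre of its underside; open front at x = -40 mm faces its -x. Two bays, centres at y = +36 and -36 mm, 66 wide, 74 deep, floor 5 thick; walls 40 high in front, 64 in the rear half, which a board covers. No room for fingers beside a body; the cap's centre is about 24 mm out in front. Bottles come out straight along -x.
- rack_ink: Ink bottle with black dropper cap, 70 mm long, 40 mm across, lying in the other bay of the rack, wholly inside it. Leave it. Origin: centre of its base, z axis towards its cap.
- waste_box: Grey sheet-steel waste box fixed to the table, 260 mm deep (x), 228 wide (y); flat hood over its rear part, from x = +41 mm back, top 218 mm up. Origin: centre of its underside; front faces its -x. The steel tipping hopper hangs in its front half, lever on the right. Inside, a sloping floor (65 mm up at the front, 11 at the back) receives what is tipped.
- axle (a point): Point on the hopper's axle, 170 mm above the table, 45 mm in front (-x) of the box's origin. The axle runs along the box's y axis.
- hopper (a joint): Hopper angle, rad: 0 home, stop at 1.2; grows as its back edge goes down and the lever moves to the box's +x. A spring always pulls it home (0.6 N m at home, 1.0 at the stop); a sprung ball catch adds up to 0.3 N m until 0.22 rad and is clear at 0.45: 8 to 12 N at the lever. The bottle slides out by 0.9 rad; push to about 1.0, not onto the stop. Let go, it swings home through the catch.
- hopper_bed (a point): Middle of the hopper's floor, on its top; moves with the hopper, axes as the box's when home; then 15 mm in front of the axle. Floor 132 mm front to back, 178 long along the box's y, sloping down to the front by 0.14 rad; end walls 55 high, flared front wall 60, open at the back. The bottle lies along the box's y, either way round, its length about centred.
- hopper_grip (a point): Middle of the lever's black handle, a bar 22 mm in diameter, 56 long along the box's y, outside the box 142 mm to the right (-y) of its middle; moves with the hopper. 112 mm from the axle: at hopper angle q it is 112 sin(q - 0.61) mm behind (+x) the axle and 112 cos(q - 0.61) mm above it.
- gesso_bottle: Bystander: small white round bottle, 45 mm across and 66 mm tall, standing on the table. Origin: centre of its base.
- ink_bottle: Bystander: ink bottle with black dropper cap, 40 mm across and 70 mm tall, standing on the table. Origin: centre of its base.
Things that resemble listed ones, but are neither listed nor needed, are in the scene too. What is shaped like the medium_bottle but purple or turquoise is not meant.

How it is judged:
By the outcome, as a careful person would: the job done as asked, in the order asked, and still so for the second after the job is handed in, with the robot touching nothing.
It also fails if it takes over 67 s, if anything falls off the work surface, if the arm or the gripper's body presses on something with over 40 N, if the wrist force passes 120 N, or if a joint passes its speed limit or range.

## Robot

A 6-joint arm with a two-finger parallel gripper is mounted at the origin on a cart in front of the work surface, level with it; the furniture and walls round the work are solid. World frame = base frame: x ahead of the robot, y to its left, z up, the work surface at z = 0. Lengths are in m, angles in degrees, forces in N, time in s.
With the tool pointing down it reaches from about 0.4 to 0.825 m from the base axis. Payload 7 kg.
Tool frame: the origin (TCP) lies on the centre line of the jaws, within the pads' length; the fingertips stand 19 mm ahead of it and the grasp point (between the pads) is the TCP (r.tip_extent is the distance from the TCP to the fingertips, in m); z points along the fingers, y is the line along which they close (so a half turn about z gives the same grasp; the last joint's range is limited). The gripper opens to 88 mm and grips with 3 to 60 N. Pads are 19 mm wide; open, the fingers measure 130 mm over their backs; the gripper's body (78 mm by 193 mm) begins 47 mm behind the grasp point.
Start: joints at [86.236, 20.546, 0.682, 0, -70.136, -16.507], TCP at [0.234, 0.633, 0.212] pointing down, gripper open.
Joint ranges: [-176.03, 176.03], [-82.01, 121.73], [-58.28, 71.71], [-173.87, 95.51], [-174.79, -0.11], [-173.66, 173.66]. Speed limits (degrees/s): [136.94, 136.94, 172.46, 180, 180, 180].

## Interface

Orientations are given as [roll, pitch, yaw] about the fixed x, y, z axes, in that order (R = Rz(yaw) Ry(pitch) Rx(roll)).
In Python, from plant import r gives the robot as it stands. The module is installed in compiled form; this text tells all that it offers.
- The arm moves only by the tool jog_arm, never from a script. Its argument "deltas" is a list that holds one entry, the list of rows, each a list of 5 numbers: the opening, from -1 (shut) to 1 (fully open), then the shift along the world's x, y, z in cm, then the turn about the world's z in rad. In form: [[[claw, dx, dy, dz, turn], ...]]. A call has 1 to 8 rows; each row shifts and turns the commanded pose from where the row before left it; what a row does not reach is not made up. A row lasts 1/8 s, in which the tool goes at most 62.5 mm and 10.7 degrees, less where a joint would pass 70% of its speed; a pose out of reach is approached as far as the arm can. A call with a gripper value outside its range is refused whole. The fingers move at their own pace and stop on an object; "force" is the grip in N (left out, the last holds). Time passes only in rows, so rows that do not move let the fingers close. It gives the time, the measured TCP pose, the force, the opening and the grip force at its end, in the units of the state.
- r.get_state(): the state, without advancing time (a new reading comes with each control period).
- r.capture(name): name is "scene" or "top" or "wrist"; returns the picture (400x640x3 uint8, blue, green, red); there is no depth.
- r.camera_info(name): a dict with "fx", "fy", "cx", "cy" (pixels), "view" (4x4, takes a point from world to camera coordinates). Camera axes: x right, y up, looking along -z (the intrinsics and any distortion apply to the point x, -y, -z); pixel columns grow to the right and rows downward; lengths in m; the calibration is good to about 2 mm. The wrist camera is an equidistant fisheye: a pixel r from the principal point sees the ray r / f radians off the axis. A picture is of the moment at which its call begins: read the wrist's pose just before it. camera_info takes no time and is no camera call; for the wrist camera it gives the pose at the moment of the call.
- r.close_job(): hands the job in; it is judged then, once.
The state is a dict: "time_s": time; "joints": joint angles; "qd": joint speeds; "joint_torque": joint torques, N m; "tcp_pos": TCP position; "eef_rot": TCP orientation; "contact_force": force on the tool from outside, world axes, zero at the start; "moment": the same for the moment, N m; "gripper_width": finger opening in m; "gripper_force": force on a finger pad.
Only numpy, scipy, OpenCV 4.12 (cv2) and the standard library are available. Lean on these libraries where they do the work, as an engineer would, in place of code of your own. Each camera call takes 0.05 s, during which the arm holds its last target. There are 200 camera calls.

## Working session

There is one attempt and no reset: what is moved stays moved. The work goes in short steps, Python scripts to look and compute and a tool call to move; the robot and the scene stay as the last step left them, time stands still between calls to the robot, and variables do not carry over. Pictures are saved under pics/ and viewed, at most 10 in all, crops included, and the job is handed in when it is done.

Besides the shell and the picture viewer there is one more tool, called as name([rows], argument=value, ...), one row to a line, values as JSON. jog_arm: Moves the arm, as the interface text tells. Its arguments: {"type":"object","properties":{"deltas":{"type":"array"},"force":{"type":"number"}},"required":["deltas"]}

```bash
mkdir -p pics; cat > h.py <<'E'
import numpy as np, cv2
from plant import r
def ray(cam,u,v,info=None):
    i=info or r.camera_info(cam); a=(u-i["cx"])/i["fx"]; b=(v-i["cy"])/i["fy"]
    if cam=="wrist":
        t=np.hypot(a,b); s=np.sin(t)/t if t>1e-9 else 1; d=np.array([a*s,-b*s,-np.cos(t)])
    else: d=np.array([a,-b,-1.])
    V=np.array(i["view"]); R=V[:3,:3]; return -R.T@V[:3,3], R.T@d
def onplane(cam,u,v,z,info=None):
    o,d=ray(cam,u,v,info); return o+d*(z-o[2])/d[2]
def proj(cam,p,info=None):
    i=info or r.camera_info(cam); V=np.array(i["view"]); c=V[:3,:3]@np.array(p)+V[:3,3]; x,y,z=c[0],-c[1],-c[2]
    if cam=="wrist":
        t=np.arctan2(np.hypot(x,y),z); h=np.hypot(x,y)+1e-12; x,y,z=x/h*t,y/h*t,1
    return i["fx"]*x/z+i["cx"], i["fy"]*y/z+i["cy"]
E
python3 - <<'E'
from h import *
print(r.get_state())
for c in ("scene","top"):
    cv2.imwrite(f"pics/{c}0.png",r.capture(c)); i=r.camera_info(c); print(c,{k:v for k,v in i.items() if k!="view"}, ray(c,i["cx"],i["cy"]))
E
```

```text
{'time_s': 0.0, 'joints': array([ 8.62366382e+01,  2.05918344e+01,  6.34214340e-01, -2.12670934e-02,
       -7.01367131e+01, -1.65077794e+01]), 'qd': array([-0.01816654, -0.04165147, -0.05452718,  0.04094756, -0.12635202,
        0.03354605]), 'joint_torque': array([-2.83019544e-04, -5.82716095e+01,  2.93039292e+01,  6.99648678e+00,
        6.81288730e-03, -1.68359693e-04]), 'tcp_pos': array([0.23369481, 0.6327015 , 0.21121795]), 'eef_rot': array([ 1.79903874e+02, -7.63874785e-03, -2.02783773e+01]), 'contact_force': array([ 0.38811269, -0.37775822,  0.05936998]), 'moment': array([0.02542892, 0.01761928, 0.06017827]), 'gripper_force': 0.0, 'gripper_width': 0.08749293983520186}
scene {'fx': 383.823140427153, 'fy': 383.823140427153, 'cx': 319.0229909655623, 'cy': 195.07390828653766} (array([-0.18054448, -0.55469921,  0.5819226 ]), array([ 0.6589939 ,  0.62551431, -0.41768276]))
top {'fx': 429.58710052624275, 'fy': 429.58710052624275, 'cx': 326.63164935017153, 'cy': 199.07355693276565} (array([0.28752506, 0.07384814, 1.36878278]), array([ 0.14815042, -0.01598924, -0.98883558]))
```

View pics/scene0.png

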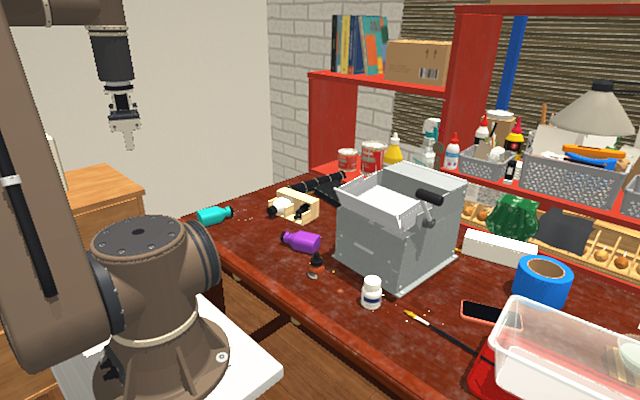

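View pics/top0.png

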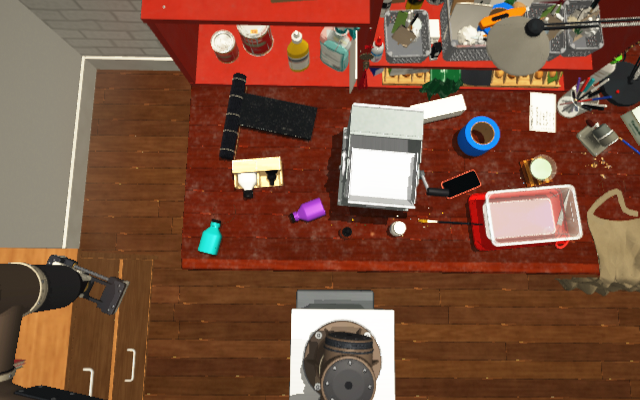

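Scene: rack at (293,205), box at (400,225), gesso (372,292), ink (316,266). Top: rack at (258,174), box at (382,160), lever at (435,188).
Candidates in the top image: the white bottle in the rack's left bay (248,183) with its cap at (248,195); the purple bottle (308,211); the turquoise bottle (210,237); the small round gesso bottle (398,229); and the ink in the right bay (271,178). I choose the rack's left bay and check it in a crop.

```bash
python3 - <<'E'
from h import *
t=cv2.imread("pics/top0.png"); s=cv2.imread("pics/scene0.png")
a=cv2.resize(t[145:215,220:300],(560,490),interpolation=cv2.INTER_CUBIC)
cv2.imwrite("pics/crop_rack.png",a)
b=cv2.resize(t[95:220,325:460],(540,500),interpolation=cv2.INTER_CUBIC)
cv2.imwrite("pics/crop_box.png",b)
E
```

```text
(no output)
```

View pics/crop_rack.png

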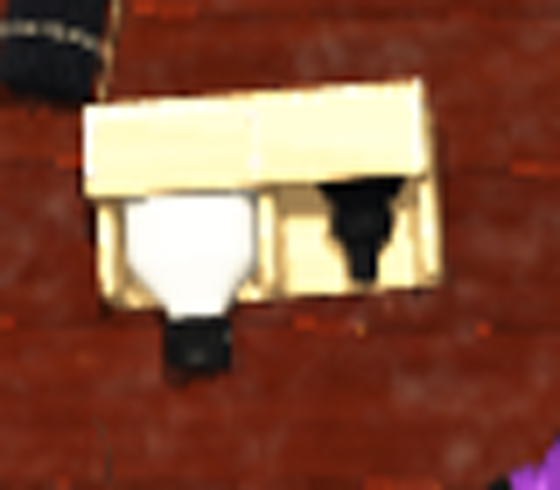

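View pics/crop_box.png

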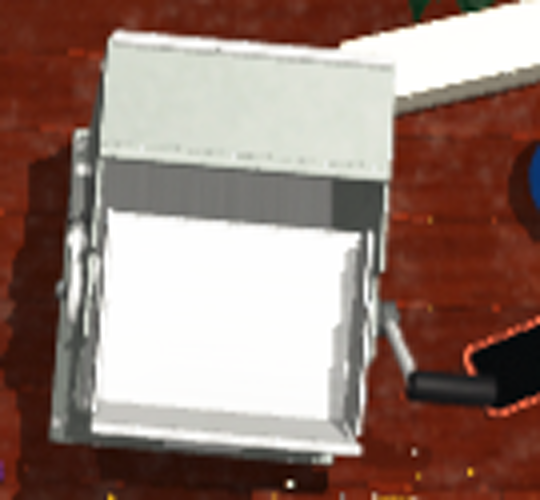

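Crop check: the rack's left bay holds the white flat-oval bottle with its black round cap centred at crop (198,347). The right bay holds the ink (365,225). In the box crop, the hood corners are (113,32), (395,65), (390,182) and (103,155), and the lever handle is at (453,388).

```bash
python3 - <<'E'
from h import *
def A(a,b): d=b-a; return np.degrees(np.arctan2(d[1],d[0]))
P=lambda u,v,z:onplane("top",220+(u+.5)/7-.5,145+(v+.5)/7-.5,z)
Q=lambda u,v,z:onplane("top",325+(u+.5)/4-.5,95+(v+.5)/4-.5,z)
k=[P(*c,.064) for c in((85,105),(420,80),(428,172),(85,197))]; print("rack board",np.round(k,4)); 
print("yaw",A(k[1],k[0])-90, A(k[2],k[3])-90)
yr=np.radians((A(k[1],k[0])+A(k[2],k[3]))/2-90); ex=np.array([np.cos(yr),np.sin(yr)]);ey=np.array([-ex[1],ex[0]])
c=sum(k)/4; print("board dims",[(p[:2]-c[:2])@ex for p in k],[(p[:2]-c[:2])@ey for p in k])
o=c[:2]-.02*ex; print("rack origin",o,"yaw",np.degrees(yr),"cap pred",o+.036*ey-.064*ex,"cap meas",P(198,347,.030))
print("cap sides",P(165,347,.026),P(231,347,.026),"cap front",P(198,380,.026))
h=[Q(*c,.218) for c in((113,32),(395,65),(390,182),(103,155))]; print("hood",np.round(h,4))
yb=np.radians((A(h[1],h[0])+A(h[2],h[3]))/2-90); print("yaws",A(h[1],h[0])-90,A(h[2],h[3])-90,A(h[3],h[0]),A(h[2],h[1]))
ex=np.array([np.cos(yb),np.sin(yb)]);ey=np.array([-ex[1],ex[0]])
c=sum(h)/4; print([(p[:2]-c[:2])@ex for p in h],[(p[:2]-c[:2])@ey for p in h])
o=c[:2]-.0855*ex; print("box o",o,"lever pred",o-(.045+.112*np.sin(.61))*ex-.142*ey,"meas",Q(453,388,.2618),Q(410,383,.262),Q(497,392,.262))
print("axle",o-.045*ex,"bed",o-.060*ex)
# scene views: lever
i=r.camera_info("scene"); 
for n,p in(("lever",Q(453,388,.2618)),("cap",P(198,347,.026))): print(n,proj("scene",p))
for n,(u,v) in dict(gesso=(398,229),ink=(347,232),purple=(308,211),turq=(210,237)).items(): print(n,onplane("top",u,v,.04))
print("table front edge",onplane("top",250,268,0),onplane("top",188,268,0))
E
```

```text
rack board [[0.6027 0.3486 0.064 ]
 [0.6165 0.2008 0.064 ]
 [0.5747 0.1961 0.064 ]
 [0.5611 0.3468 0.064 ]]
yaw 5.31671162617765 5.161689884480353
board dims [np.float64(0.020787503327180448), np.float64(0.02098836517693132), np.float64(-0.02099028074247295), np.float64(-0.02078558776163871)] [np.float64(0.07396229278221626), np.float64(-0.07451403201241834), np.float64(-0.07537827163480014), np.float64(0.07593001086500221)]
rack origin [0.5688325  0.27124573] yaw 5.239200755328994 cap pred [0.50181258 0.30125123] cap meas [0.50025549 0.30026811 0.03      ]
cap sides [0.50067642 0.31577145 0.026     ] [0.50110582 0.28611187 0.026     ] cap front [0.48585298 0.30036341 0.026     ]
hood [[ 0.7347 -0.0152  0.218 ]
 [ 0.7141 -0.2134  0.218 ]
 [ 0.6292 -0.2081  0.218 ]
 [ 0.6452 -0.0085  0.218 ]]
yaws -5.923475421560454 -4.5794186415076155 -4.2971763780806365 -3.6010182907467163
[np.float64(0.04483093831769744), np.float64(0.04249423311552814), np.float64(-0.0424886317444942), np.float64(-0.04483653968873194)] [np.float64(0.10059236080959123), np.float64(-0.09862125642587888), np.float64(-0.10106990045993629), np.float64(0.09909879607622395)]
box o [ 0.59566809 -0.10348416] lever pred [ 0.47396832 -0.23489697] meas [ 0.47731241 -0.23586131  0.2618    ] [ 0.4801921  -0.20754613  0.262     ] [ 0.47503895 -0.26474563  0.262     ]
axle [ 0.55085697 -0.09936546] bed [ 0.53591993 -0.09799256]
lever (np.float64(429.9711384818862), np.float64(196.97088168397053))
cap (np.float64(270.9491070643734), np.float64(210.83623629397812))
gesso [ 0.39581794 -0.17034383  0.04      ]
ink [ 0.3844641  -0.01188116  0.04      ]
purple [0.44824574 0.10992566 0.04      ]
turq [0.36368039 0.40935865 0.04      ]
table front edge [0.27056898 0.289577   0.        ] [0.26836445 0.48297529 0.        ]
```

jog_arm([
  [[1,3,-4,-0.5,0.055],[1,3.5,-4.2,-1,0.055],[1,3.5,-4.2,-1,0.055],[1,3.5,-4.2,-1,0.055],[1,3.5,-4.2,-1,0.055],[1,3.5,-4.2,-1,0.055],[1,3.4,-4.2,-1,0.055],[1,2.8,-4,-0.5,0.06]],
], force=30)

```text
time_s: 1.1
tcp_pos: [0.5015, 0.2993, 0.1413]
eef_rot: [180.0, 0.1, 5.3]
contact_force: [0.5, 0.4, 0.7]
gripper_width: 0.0876
gripper_force: 0.0
```

```bash
python3 - <<'E'
from h import *
s=r.get_state(); print(s["time_s"],s["joints"],s["tcp_pos"],s["eef_rot"])
i=r.camera_info("wrist"); im=r.capture("wrist"); cv2.imwrite("pics/w1.png",im)
print(proj("wrist",(.5005,.3005,.03),i))
E
```

```text
1.1 [ 4.99927893e+01  1.53048034e+01 -1.66468468e+01 -7.10095102e-03
 -5.81205015e+01  4.53262297e+01] [0.50152725 0.29926532 0.14126486] [1.79953557e+02 5.55448165e-02 5.31524243e+00]
(np.float64(319.62808407801316), np.float64(191.43915268161552))
```

View pics/w1.png

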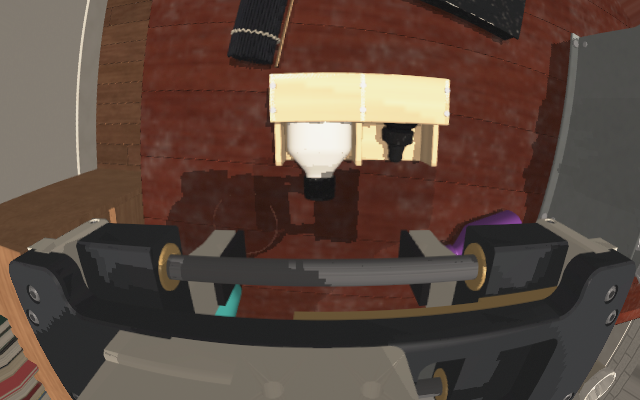

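The wrist view shows the white bottle in the rack's left bay, cap spanning (305–335, 178–198) with its centre near (320,188). The prediction was (320,191).

```bash
python3 - <<'E'
from h import *
im=cv2.imread("pics/w1.png")
for v in(170,178,188,198,201): print(v,im[v,312:330:8].tolist())
print(im[186,298:342:2].mean(axis=1).round())
for u,v in((320,188),(304,188),(336,188),(320,178),(320,199)): print(u,v,onplane("wrist",u,v,.026))
for u,v in((270,74),(449,79),(449,124),(270,121)): print(onplane("wrist",u,v,.064))
E
```

```text
170 [[195, 213, 222], [199, 216, 225], [198, 216, 225]]
178 [[69, 74, 78], [47, 48, 51], [30, 31, 32]]
188 [[22, 22, 23], [23, 24, 24], [21, 22, 23]]
198 [[28, 27, 29], [27, 28, 28], [21, 21, 22]]
201 [[30, 41, 85], [22, 26, 42], [24, 29, 50]]
[35. 34. 34. 21. 22. 21. 21. 23. 23. 25. 26. 22. 23. 22. 22. 24. 21. 22.
 27. 35. 33. 33.]
320 188 [0.50438628 0.29621103 0.026     ]
304 188 [0.50296986 0.31145023 0.026     ]
336 188 [0.5058195  0.28097768 0.026     ]
320 178 [0.51411552 0.29711571 0.026     ]
320 199 [0.49350183 0.29520037 0.026     ]
[0.60367142 0.3454253  0.064     ]
[0.61826517 0.19840791 0.064     ]
[0.58002753 0.19375358 0.064     ]
[0.56547504 0.34219084 0.064     ]
```

jog_arm([
  [[1,0,-0.1,-3,0],[1,0,0,-3,0],[1,0,0,-3,0],[1,0,0,-2.4,0],[-1,0,0,0,0],[-1,0,0,0,0],[-1,0,0,0,0],[-1,0,0,0,0]],
], force=30)

```text
time_s: 2.15
tcp_pos: [0.5012, 0.3006, 0.0291]
eef_rot: [-179.9, -0.1, 5.2]
contact_force: [0.0, 0.0, 0.1]
gripper_width: 0.0531
gripper_force: 0.0
```

jog_arm([
  [[-1,0,0,0,0],[-1,0,0,0,0],[-1,-1,-0.1,0,0]],
])

```text
time_s: 2.52
tcp_pos: [0.4909, 0.2991, 0.0281]
eef_rot: [-180.0, -0.0, 5.2]
contact_force: [-0.6, -0.0, -0.1]
gripper_width: 0.0234
gripper_force: 0.0
```

jog_arm([
  [[0.2,0,0,0,0],[0.2,0,0,0,0],[0.2,0,0,0,0]],
])

```text
time_s: 2.9
tcp_pos: [0.4909, 0.2993, 0.0282]
eef_rot: [-180.0, -0.0, 5.2]
contact_force: [0.5, -0.3, -0.1]
gripper_width: 0.0477
gripper_force: 0.0
```

```bash
python3 - <<'E'
from h import *
s=r.get_state(); print(s["time_s"],s["tcp_pos"],s["gripper_width"],s["gripper_force"])
t=r.capture("wrist"); c=r.capture("scene")
a=cv2.resize(t[40:240,220:470],(500,400),interpolation=cv2.INTER_CUBIC)
b=cv2.resize(c[175:235,235:335],(500,300),interpolation=cv2.INTER_CUBIC)
cv2.imwrite("pics/miss.png",np.vstack([a,b][:1]+[cv2.resize(b,(500,200))]))
E
```

```text
2.9 [0.49092915 0.29926581 0.02817744] 0.047740776657363336 0.0
```

View pics/miss.png

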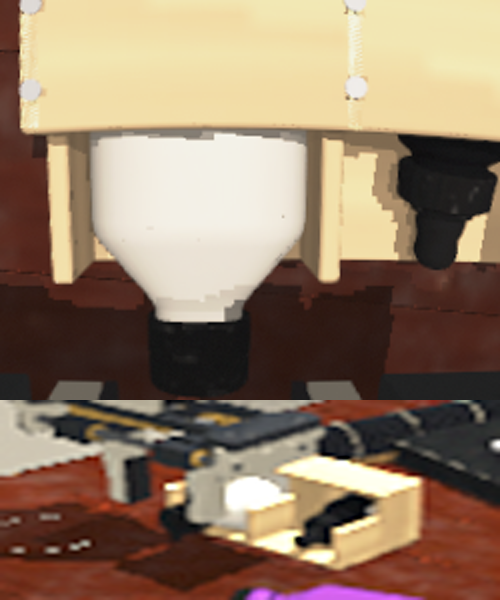

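The bottle is still in the rack. The cap sits between the fingers at wrist pixels (294–344, 199–237). The gripper hadn't reached it before I shifted 1 cm. I measure again before closing.

```bash
python3 - <<'E'
from h import *
for u,v,z in((319.5,200,.041),(319.5,237,.033),(319.5,218,.04),(294,218,.026),(344,218,.026)): print(u,v,onplane("wrist",u,v,z))
print(proj("wrist",r.get_state()["tcp_pos"]))
E
```

```text
319.5 200 [0.51719002 0.30226565 0.041     ]
319.5 237 [0.4923828  0.30010042 0.033     ]
319.5 218 [0.50663289 0.30132683 0.04      ]
294 218 [0.50030261 0.31621976 0.026     ]
344 218 [0.50304983 0.28635354 0.026     ]
(np.float64(320.82053387503095), np.float64(236.14545141571065))
```

jog_arm([
  [[0.2,1.3,0.15,-0.15,0],[-1,0,0,0,0],[-1,0,0,0,0],[-1,0,0,0,0],[-1,0,0,0,0]],
], force=30)

```text
time_s: 3.62
tcp_pos: [0.5038, 0.3007, 0.0267]
eef_rot: [-180.0, 0.0, 5.2]
contact_force: [-0.2, -0.7, -1.0]
gripper_width: 0.0185
gripper_force: 0.0
```

jog_arm([
  [[-1,0,0,0,0],[-1,0,0,0,0]],
])

```text
time_s: 3.88
tcp_pos: [0.5039, 0.3007, 0.0268]
eef_rot: [-180.0, -0.0, 5.2]
contact_force: [-0.1, 0.1, -0.3]
gripper_width: 0.0015
gripper_force: 0.2
```

```bash
python3 - <<'E'
from h import *
s=r.get_state(); print(s["time_s"],s["tcp_pos"],s["gripper_width"],s["gripper_force"])
t=r.capture("wrist"); c=r.capture("scene")
a=cv2.resize(t[120:340,200:440],(480,440),interpolation=cv2.INTER_CUBIC)
b=cv2.resize(c[170:240,235:335],(320,220),interpolation=cv2.INTER_CUBIC)
cv2.imwrite("pics/grip.png",np.hstack([a,np.vstack([b,b*0])]))
E
```

```text
3.875 [0.5038664  0.3007374  0.02678121] 0.001496615746676129 0.20630369066068965
```

View pics/grip.png

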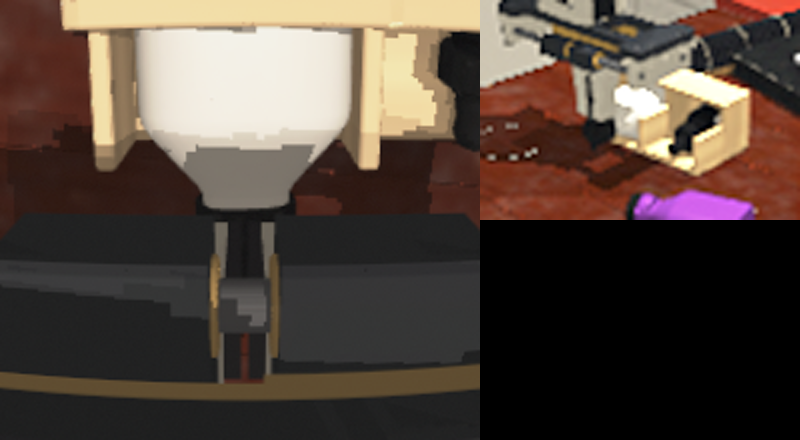

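```bash
python3 - <<'E'
from h import *
s=r.get_state(); p=s["tcp_pos"]; print(r.tip_extent, p, s["gripper_width"],s["joints"])
c=r.capture("scene"); w=r.capture("wrist"); t=r.capture("top")
f=lambda cam,q:np.round(proj(cam,q)).astype(int)
for q,n in((p,"tcp"),(p-[0,0,.019],"tip"),((.503,.301,.026),"cap"),((.493,.300,.026),"capfront"),((.514,.302,.026),"capback")): print(n,f("scene",q),f("wrist",q),f("top",q))
print("wristcam",ray("wrist",320,236))
a=cv2.resize(c[165:255,215:335],(760,570),interpolation=cv2.INTER_CUBIC)
for q,col in((p,(0,255,0)),(p-[0,0,.019],(255,0,0)),((.503,.301,.026),(0,255,255))):
    u,v=proj("scene",q); cv2.circle(a,(int((u-215)*6.33),int((v-165)*6.33)),4,col,1)
cv2.imwrite("pics/sc2.png",a)
E
```

```text
0.019 [0.50387686 0.30073377 0.02675946] 0.0005120003659741033 [ 4.99092866e+01  2.28044266e+01 -2.33187503e+01  1.33737561e-03
 -4.38674467e+01  4.53209897e+01]
tcp [272 210] [321 236] [248 193]
tip [272 216] [321 225] [249 194]
cap [271 211] [320 237] [248 193]
capfront [269 212] [320 252] [248 197]
capback [274 209] [320 220] [248 190]
wristcam (array([0.57589775, 0.30679093, 0.19958835]), array([-0.38416811, -0.02988906, -0.92277923]))
```

View pics/sc2.png

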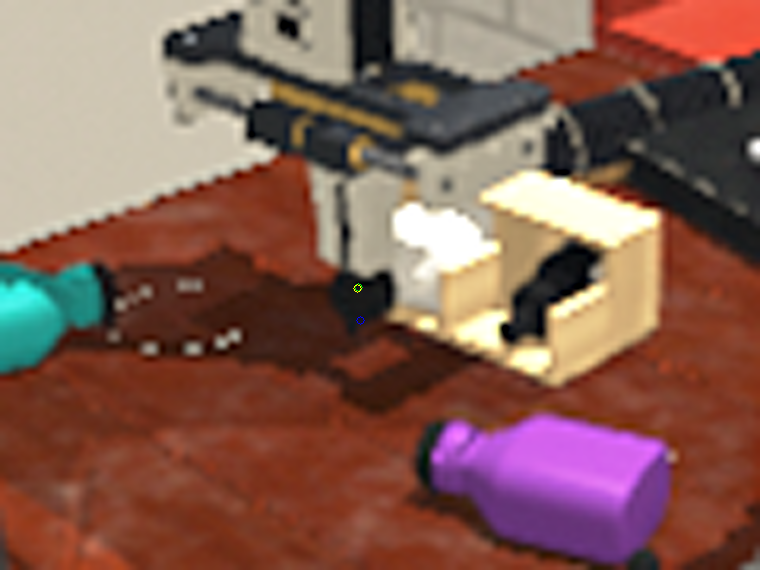

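The cap shows at crop (365,295), below the fingers' visible ends (345,268). So the closed fingers are above the cap, and the true fingertips look higher than the TCP figures imply. I check this against the first picture.

```bash
python3 - <<'E'
from h import *
s0=np.array([.23369,.6327,.21122]); yaw=np.radians(-20.28); ey=np.array([-np.sin(yaw),np.cos(yaw),0]); ex=np.array([np.cos(yaw),np.sin(yaw),0])
for d in(-.019,0,.02):
  for k in(-.055,.055): print(d,k,np.round(proj("scene",s0+[0,0,d]+k*ey),1))
im=cv2.imread("pics/scene0.png")
a=cv2.resize(im[80:165,80:170],(540,510),interpolation=cv2.INTER_CUBIC)
for d,col in((-.019,(255,0,0)),(0,(0,255,0)),(.02,(0,0,255))):
  for k in(-.054,.054):
    u,v=proj("scene",s0+[0,0,d]+k*ey); cv2.circle(a,(int((u-80)*6),int((v-80)*6)),4,col,1)
cv2.imwrite("pics/tip0.png",a)
E
```

```text
-0.019 -0.055 [132.8 160.6]
-0.019 0.055 [131.4 149.9]
0 -0.055 [131.6 154.4]
0 0.055 [130.3 144.1]
0.02 -0.055 [130.3 147.9]
0.02 0.055 [129.1 138. ]
```

View pics/tip0.png

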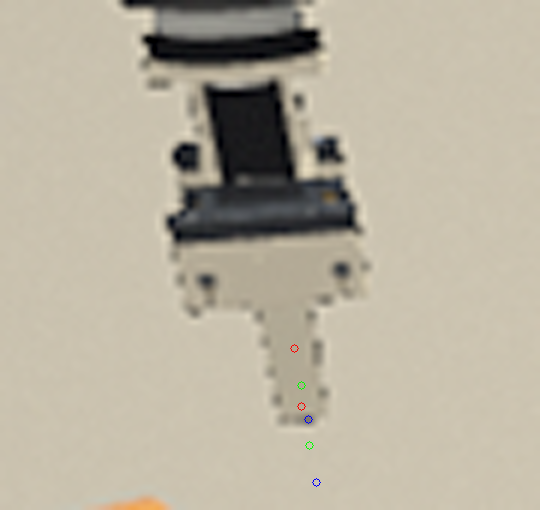

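The near fingertip, seen at (300,420), lies about 15 mm above the reported TCP rather than 19 mm below it. Both pictures agree, so the true grasp point is about 34 mm above the reported z. x and y fit, so I lower by that amount.

jog_arm([
  [[0.7,0,0,0.5,0],[0.7,0,0,0,0],[0.7,0,0,0,0],[0.7,0,0,0,0],[0.7,0,0,-1.3,0],[0.7,0,0,-1.2,0],[0.7,0,0,-1,0],[0.7,0,0,0,0]],
], force=30)

```text
time_s: 5.12
tcp_pos: [0.5032, 0.3, -0.0048]
eef_rot: [179.9, 0.1, 5.2]
contact_force: [-0.1, 0.5, -0.9]
gripper_width: 0.0726
gripper_force: 0.0
```

jog_arm([
  [[-1,0,0,-0.2,0],[-1,0,0,0,0],[-1,0,0,0,0],[-1,0,0,0,0],[-1,0,0,0,0],[-1,0,0,0,0]],
])

```text
time_s: 5.88
tcp_pos: [0.5039, 0.3008, -0.0052]
eef_rot: [-180.0, -0.0, 5.2]
contact_force: [-0.0, 1.0, 0.5]
gripper_width: 0.0286
gripper_force: 30.0
```

jog_arm([
  [[-1,-0.5,-0.05,0,0],[-1,-1.3,-0.12,0,0],[-1,-1.6,-0.15,0,0],[-1,-1.6,-0.15,0,0],[-1,-1.6,-0.15,0,0],[-1,-1.6,-0.15,0,0],[-1,-1.6,-0.15,0,0],[-1,-1.0,-0.09,0,0]],
])

```text
time_s: 6.88
tcp_pos: [0.3947, 0.2903, -0.0053]
eef_rot: [180.0, 0.0, 5.2]
contact_force: [-0.0, -0.3, -0.9]
gripper_width: 0.0286
gripper_force: 30.0
```

jog_arm([
  [[-1,0,0,-0.3,0],[-1,0,0,-0.2,0],[-1,0,0,0,0]],
])

```text
time_s: 7.25
tcp_pos: [0.3963, 0.2908, -0.0105]
eef_rot: [-180.0, -0.0, 5.2]
contact_force: [-1.2, 0.7, 1.7]
gripper_width: 0.0288
gripper_force: 30.0
```

jog_arm([
  [[0.15,0,0,0,0],[0.15,0,0,0,0],[0.15,0,0,0,0],[0.15,0,0,2,0],[0.15,0,0,4,0],[0.5,0.5,0,4,0],[1,0.5,0,2,0],[1,0,0,0,0]],
])

```text
time_s: 8.25
tcp_pos: [0.4068, 0.2915, 0.1113]
eef_rot: [-179.8, -0.1, 5.2]
contact_force: [-0.7, 0.5, -1.0]
gripper_width: 0.0749
gripper_force: 0.0
```

```bash
python3 - <<'E'
from h import *
s=r.get_state(); print(s["time_s"],s["tcp_pos"],s["gripper_width"])
i=r.camera_info("wrist"); t=r.capture("wrist"); np.save("wi.npy",i,allow_pickle=True); cv2.imwrite("pics/w2.png",t)
hsv=cv2.cvtColor(t,cv2.COLOR_BGR2HSV); m=((hsv[...,1]<40)&(hsv[...,2]>140)).astype(np.uint8)
n,l,st,ce=cv2.connectedComponentsWithStats(m)
for k in range(1,n):
    if st[k,4]>300: print(st[k],ce[k])
e=np.array([np.cos(np.radians(5.24)),np.sin(np.radians(5.24)),0])
print("pred cap/mid/base",[np.round(proj("wrist",np.array([.3963,.2908,.026])+d*e,i)) for d in(0,.06,.096)])
E
```

```text
8.25 [0.40676231 0.29149861 0.11131924] 0.07494418839598872
[    0     0   103   171 14855] [45.27095254 77.55792662]
[362   9  32  53 909] [374.42464246  41.55445545]
[ 284   24   66   37 2171] [316.28051589  42.27867342]
[ 284   96   71  103 6307] [319.86538766 142.58538132]
[620 212  20  35 347] [630.09221902 231.49567723]
[545 241  40  52 557] [561.00359066 263.0556553 ]
[ 55 242  49  57 592] [ 83.45101351 265.13513514]
[ 576  294   64  106 2910] [619.15704467 362.72405498]
[ 187  339  197   61 3050] [303.72491803 365.98262295]
[  91  365  168   35 2571] [167.79696616 387.25398678]
pred cap/mid/base [array([321., 210.]), array([321., 141.]), array([321.,  98.])]
```

View pics/w2.png

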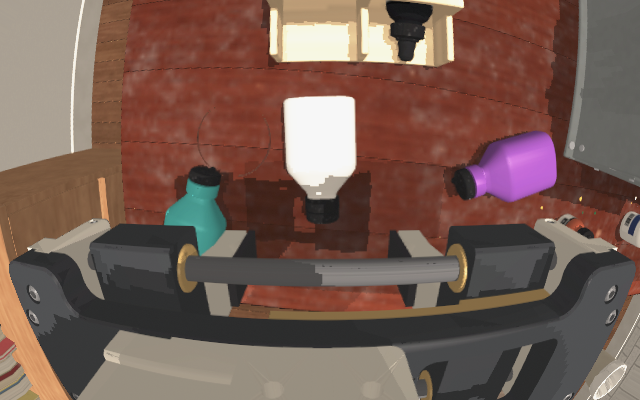

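The bottle lies clear of the rack: body (284–356, 96–199), cap near (322,210). That was my tenth picture, so from here I use numbers only.

```bash
python3 - <<'E'
from h import *
i=np.load("wi.npy",allow_pickle=True).item(); t=cv2.imread("pics/w2.png")
hsv=cv2.cvtColor(t,cv2.COLOR_BGR2HSV); m=((hsv[...,1]<60)&(hsv[...,2]>110)).astype(np.uint8)
L=[];Rr=[]
for v in range(104,156,6):
    c=np.where(m[v,260:380])[0]+260; a,b=onplane("wrist",c[0],v,.022,i),onplane("wrist",c[-1],v,.022,i); L.append(a);Rr.append(b)
L=np.array(L);Rr=np.array(Rr);M=(L+Rr)/2; print(np.round(M,4)); print("width",np.linalg.norm(L-Rr,axis=1).round(4))
k=np.polyfit(M[:,0],M[:,1],1); print("axis yaw",np.degrees(np.arctan(k[0])))
b=onplane("wrist",320,96.5,.022,i); print("base",b); 
d=np.array([1,k[0]])/np.hypot(1,k[0]); print("mid", b[:2]-.036*d,"mid from release",np.array([.3963,.2908])+.060*np.array([.9958,.0913]))
E
```

```text
[[0.4871 0.3013 0.022 ]
 [0.482  0.3004 0.022 ]
 [0.477  0.2999 0.022 ]
 [0.4719 0.2995 0.022 ]
 [0.4668 0.2986 0.022 ]
 [0.4617 0.2981 0.022 ]
 [0.4566 0.2977 0.022 ]
 [0.4515 0.2968 0.022 ]
 [0.4464 0.2959 0.022 ]]
width [0.0595 0.0588 0.0589 0.059  0.0583 0.0584 0.0586 0.0596 0.0589]
axis yaw 7.169940896515307
base [0.49320975 0.30053332 0.022     ]
mid [0.45749126 0.29604007] mid from release [0.456048 0.296278]
```

jog_arm([
  [[1,2.5,0.3,0,0.02],[1,2.5,0.25,-1.5,0],[1,0,0,-3,0],[1,0,0,-3,0],[1,0,0,-3,0],[1,0,0,-1.1,0],[1,0,0,0,0]],
])

```text
time_s: 9.18
tcp_pos: [0.4553, 0.2954, -0.0073]
eef_rot: [179.9, 0.1, 6.4]
contact_force: [0.6, 0.5, 1.0]
gripper_width: 0.0871
gripper_force: 0.0
```

jog_arm([
  [[-1,0,0,0,0],[-1,0,0,0,0],[-1,0,0,0,0],[-1,0,0,0,0],[-1,0,0,0,0]],
], force=25)

```text
time_s: 9.8
tcp_pos: [0.4561, 0.2964, -0.0057]
eef_rot: [-180.0, -0.0, 6.4]
contact_force: [-1.6, 0.8, 6.3]
gripper_width: 0.0587
gripper_force: 25.0
```

jog_arm([
  [[-1,0,0,2,0],[-1,0,0,3.5,0],[-1,0,0,4,0],[-1,0,0,4,0],[-1,0,0,4,0],[-1,0,0,4,0],[-1,0,0,4,0],[-1,0,0,2.5,0]],
])

```text
time_s: 10.8
tcp_pos: [0.456, 0.2961, 0.2756]
eef_rot: [-179.9, -0.1, 6.4]
contact_force: [-0.3, 0.2, -1.6]
gripper_width: 0.0588
gripper_force: 25.0
```

jog_arm([
  [[-1,0.3,-2,0,-0.14],[-1,0.5,-3,0,-0.15],[-1,0.6,-3,0,-0.15],[-1,0.6,-3,0,-0.15],[-1,0.6,-3,0,-0.15],[-1,0.6,-3,0,-0.15],[-1,0.6,-3,0,-0.15],[-1,0.6,-3,0,-0.15]],
])

```text
time_s: 11.8
tcp_pos: [0.4996, 0.065, 0.2733]
eef_rot: [180.0, 0.0, -62.1]
contact_force: [0.1, 0.2, -0.5]
gripper_width: 0.0582
gripper_force: 25.0
```

```bash
python3 - <<'E'
from h import *
s=r.get_state(); print(s["time_s"],s["tcp_pos"],s["joints"].round(1),s["gripper_width"],s["eef_rot"])
# floor height: back edge of hopper floor (top crop) on vertical plane box x=+5mm
ex=np.array([.9962,-.0872,0]); o=np.array([.5957,-.1035,0])
for u,v in((110,210),(235,222),(360,235)):
    C,d=ray("top",325+u/4,95+v/4); t=(.0054-(C-o)@ex)/(d@ex); print("back edge",C+d*t)
im=cv2.imread("pics/scene0.png").mean(axis=2).round().astype(int)
for z in(.12,.14,.16,.18): print(z,[np.round(proj("scene",o+a*ex+b*np.array([.0872,.9962,0])+[0,0,z])) for a,b in((.005,-.089),(.005,.089),(-.125,.089),(-.125,-.089))])
E
```

```text
11.8 [0.49956212 0.06502476 0.27332192] [ 29.8   2.1 -14.7  -0.  -73.2  -1.9] 0.05818091803531091 [ 1.79967253e+02  1.91250132e-02 -6.20940077e+01]
back edge [ 0.60881406 -0.01560752  0.20403744]
back edge [ 0.60117712 -0.10285432  0.20568282]
back edge [ 0.59350823 -0.19046606  0.20478593]
0.12 [array([430., 231.]), array([374., 205.]), array([340., 220.]), array([396., 249.])]
0.14 [array([431., 223.]), array([375., 199.]), array([340., 213.]), array([397., 242.])]
0.16 [array([432., 216.]), array([376., 192.]), array([341., 206.]), array([398., 234.])]
0.18 [array([433., 208.]), array([376., 185.]), array([341., 198.]), array([399., 226.])]
```

jog_arm([
  [[-1,0.5,-3,0,-0.1],[-1,0.5,-3,0,-0.1],[-1,0.5,-3,0,-0.1],[-1,0.5,-3,0,-0.1],[-1,0.5,-3,0,-0.1],[-1,0.5,-2.5,0,-0.074],[-1,0.2,-0.5,0,0],[-1,0,0,0,0]],
])

```text
time_s: 12.8
tcp_pos: [0.5316, -0.1139, 0.2732]
eef_rot: [180.0, 0.0, -94.7]
contact_force: [-1.2, 0.5, -1.1]
gripper_width: 0.0581
gripper_force: 25.0
```

```bash
python3 - <<'E'
from h import *
s=r.get_state(); print(s["time_s"],s["tcp_pos"],s["contact_force"])
i=r.camera_info("wrist"); t=r.capture("wrist"); cv2.imwrite("pics/w3.png",t); np.save("wi3.npy",i)
print(ray("wrist",i["cx"],i["cy"],i))
ex=np.array([.9962,-.0872,0]);ey=np.array([.0872,.9962,0]); o=np.array([.5957,-.1035,0])
for n,q in dict(hoodR=o+.041*ex-.1*ey+[0,0,.218],hoodL=o+.041*ex+.1*ey+[0,0,.218],handle=np.array([.4773,-.2359,.2618])).items(): print(n,proj("wrist",q,i))
for z in(.15,.17,.19): print(z,[np.round(proj("wrist",o+a*ex+b*ey+[0,0,z+(a+.06)*.14],i)) for a,b in((.005,-.089),(-.125,-.089),(-.06,-.089))])
E
```

```text
12.8 [ 0.53164897 -0.11391931  0.27323768] [-1.21951849  0.4889231  -1.08860414]
(array([ 0.52614154, -0.1862547 ,  0.44612043]), array([ 0.01981729,  0.26632292, -0.96368012]))
hoodR (np.float64(187.8462894974141), np.float64(103.88815302262734))
hoodL (np.float64(213.34896120043874), np.float64(322.47416586688234))
handle (np.float64(395.71480208202104), np.float64(29.824288013189545))
0.15 [array([249., 115.]), array([385., 115.]), array([319., 114.])]
0.17 [array([244., 115.]), array([389., 115.]), array([319., 114.])]
0.19 [array([238., 115.]), array([394., 116.]), array([319., 114.])]
```

```bash
python3 - <<'E'
from h import *
t=cv2.imread("pics/w3.png").mean(axis=2).astype(int)
for v in(112,122,130,138): print(v,[(c,t[v,c]) for c in range(180,460,5)] if v==122 else [t[v,c] for c in range(180,460,5)])
print([t[v,320] for v in range(60,180,4)])
E
```

```text
112 [np.int64(213), np.int64(87), np.int64(84), np.int64(87), np.int64(94), np.int64(101), np.int64(114), np.int64(117), np.int64(120), np.int64(122), np.int64(175), np.int64(212), np.int64(230), np.int64(233), np.int64(235), np.int64(239), np.int64(238), np.int64(238), np.int64(237), np.int64(236), np.int64(235), np.int64(208), np.int64(204), np.int64(183), np.int64(188), np.int64(185), np.int64(179), np.int64(176), np.int64(174), np.int64(171), np.int64(173), np.int64(180), np.int64(177), np.int64(179), np.int64(189), np.int64(189), np.int64(181), np.int64(186), np.int64(199), np.int64(199), np.int64(200), np.int64(201), np.int64(207), np.int64(212), np.int64(234), np.int64(234), np.int64(234), np.int64(192), np.int64(195), np.int64(178), np.int64(239), np.int64(66), np.int64(60), np.int64(64), np.int64(72), np.int64(59)]
122 [(180, np.int64(213)), (185, np.int64(88)), (190, np.int64(86)), (195, np.int64(121)), (200, np.int64(121)), (205, np.int64(121)), (210, np.int64(122)), (215, np.int64(122)), (220, np.int64(122)), (225, np.int64(123)), (230, np.int64(123)), (235, np.int64(243)
[... 2388 characters left out ...]
(215), np.int64(216), np.int64(190), np.int64(171), np.int64(174), np.int64(175), np.int64(173), np.int64(176), np.int64(187), np.int64(185), np.int64(176), np.int64(175), np.int64(212), np.int64(73), np.int64(63), np.int64(67), np.int64(66), np.int64(62)]
[np.int64(72), np.int64(70), np.int64(83), np.int64(73), np.int64(196), np.int64(179), np.int64(136), np.int64(59), np.int64(59), np.int64(109), np.int64(157), np.int64(83), np.int64(223), np.int64(174), np.int64(124), np.int64(124), np.int64(124), np.int64(224), np.int64(224), np.int64(223), np.int64(223), np.int64(223), np.int64(223), np.int64(223), np.int64(223), np.int64(223), np.int64(223), np.int64(223), np.int64(223), np.int64(223)]
```

jog_arm([
  [[-1,0.5,-0.1,0,0],[-1,0,0,-1.5,0],[-1,0,0,-1.5,0],[-1,0,0,-1.5,0],[-1,0,0,-1.5,0],[-1,0,0,-1,0],[-1,0,0,-0.5,0],[-1,0,0,0,0]],
])

```text
time_s: 13.85
tcp_pos: [0.5369, -0.115, 0.1985]
eef_rot: [180.0, -0.0, -94.7]
contact_force: [0.1, -0.3, -0.9]
gripper_width: 0.0583
gripper_force: 25.0
```

jog_arm([
  [[-1,0,0,-0.3,0],[-1,0,0,-0.3,0],[-1,0,0,0,0]],
])

```text
time_s: 14.22
tcp_pos: [0.5367, -0.1149, 0.1925]
eef_rot: [180.0, 0.0, -94.7]
contact_force: [-0.8, -0.1, -1.0]
gripper_width: 0.0587
gripper_force: 25.0
```

jog_arm([
  [[-1,0,0,-0.3,0],[-1,0,0,-0.1,0],[-1,0,0,0,0]],
])

```text
time_s: 14.6
tcp_pos: [0.5368, -0.1149, 0.1886]
eef_rot: [180.0, -0.0, -94.7]
contact_force: [-0.7, -0.4, -1.3]
gripper_width: 0.0584
gripper_force: 25.0
```

jog_arm([
  [[-1,0,0,-0.3,0],[-1,0,0,0,0]],
])

```text
time_s: 14.85
tcp_pos: [0.5367, -0.1149, 0.1854]
eef_rot: [180.0, -0.0, -94.7]
contact_force: [-0.8, -0.1, -1.8]
gripper_width: 0.0586
gripper_force: 25.0
```

jog_arm([
  [[-1,0,0,-0.3,0],[-1,0,0,0,0]],
])

```text
time_s: 15.1
tcp_pos: [0.5367, -0.1149, 0.1824]
eef_rot: [180.0, -0.0, -94.7]
contact_force: [-1.0, 0.5, -0.6]
gripper_width: 0.0586
gripper_force: 25.0
```

jog_arm([
  [[-1,0,0,-0.3,0],[-1,0,0,0,0]],
])

```text
time_s: 15.35
tcp_pos: [0.5367, -0.1149, 0.1794]
eef_rot: [180.0, -0.0, -94.7]
contact_force: [-0.5, 1.0, -1.4]
gripper_width: 0.0586
gripper_force: 25.0
```

jog_arm([
  [[-1,0,0,-0.3,0],[-1,0,0,0,0]],
])

```text
time_s: 15.6
tcp_pos: [0.5367, -0.1149, 0.1764]
eef_rot: [180.0, -0.0, -94.7]
contact_force: [0.2, 0.0, -1.3]
gripper_width: 0.0583
gripper_force: 25.0
```

jog_arm([
  [[-1,0,0,-0.3,0],[-1,0,0,0,0]],
])

```text
time_s: 15.85
tcp_pos: [0.5367, -0.1149, 0.1734]
eef_rot: [180.0, -0.0, -94.7]
contact_force: [-0.5, -0.8, -0.2]
gripper_width: 0.0586
gripper_force: 25.0
```

jog_arm([
  [[-1,0,0,-0.3,0],[-1,0,0,0,0]],
])

```text
time_s: 16.1
tcp_pos: [0.5367, -0.1149, 0.1704]
eef_rot: [180.0, -0.0, -94.7]
contact_force: [-0.5, -0.0, -0.6]
gripper_width: 0.0583
gripper_force: 25.0
```

jog_arm([
  [[-1,0,0,-0.3,0],[-1,0,0,0,0]],
])

```text
time_s: 16.35
tcp_pos: [0.5367, -0.1149, 0.1673]
eef_rot: [180.0, -0.0, -94.7]
contact_force: [-0.4, -0.8, -1.4]
gripper_width: 0.0584
gripper_force: 25.0
```

jog_arm([
  [[-1,0,0,-0.3,0],[-1,0,0,0,0]],
])

```text
time_s: 16.6
tcp_pos: [0.5372, -0.1148, 0.1651]
eef_rot: [-180.0, 0.0, -94.7]
contact_force: [-0.5, 1.1, 2.6]
gripper_width: 0.0583
gripper_force: 25.0
```

```bash
python3 - <<'E'
from h import *
i=r.camera_info("wrist"); t=r.capture("wrist"); cv2.imwrite("pics/w4.png",t); s=r.get_state(); print(s["tcp_pos"],s["contact_force"])
g=t.mean(axis=2).astype(int)
for v in(110,120,135,145): print(v,g[v,190:460:5].tolist())
ex=np.array([.9962,-.0872,0]);ey=np.array([.0872,.9962,0]); o=np.array([.5957,-.1035,0])
for z in(.13,.15,.17): print(z,[np.round(proj("wrist",o+a*ex+b*ey+[0,0,z+(a+.06)*.14],i)).tolist() for a,b in((.006,-.089),(-.126,-.089),(.006,-.06),(-.126,-.06))])
E
```

```text
[ 0.53718275 -0.11482497  0.16509765] [-0.92358742  2.73882936  3.62806241]
110 [82, 84, 93, 100, 124, 150, 183, 202, 216, 224, 230, 233, 235, 236, 237, 235, 220, 218, 216, 213, 209, 212, 211, 209, 209, 208, 207, 207, 206, 205, 205, 205, 204, 203, 204, 205, 206, 208, 209, 210, 212, 212, 212, 212, 214, 217, 218, 217, 213, 209, 222, 219, 214, 223]
120 [219, 243, 173, 174, 174, 172, 173, 173, 171, 169, 171, 164, 167, 164, 162, 167, 124, 124, 121, 124, 124, 125, 123, 124, 121, 120, 122, 122, 120, 123, 124, 121, 124, 123, 122, 119, 124, 122, 118, 117, 117, 123, 118, 116, 116, 117, 135, 130, 126, 127, 129, 131, 130, 126]
135 [230, 234, 245, 245, 245, 245, 245, 245, 245, 244, 245, 243, 243, 242, 230, 228, 228, 228, 224, 228, 228, 229, 227, 227, 222, 181, 223, 224, 221, 224, 224, 221, 223, 222, 220, 137, 130, 122, 205, 192, 180, 178, 212, 208, 206, 197, 207, 174, 180, 183, 185, 188, 188, 179]
145 [227, 225, 245, 245, 245, 245, 245, 245, 245, 244, 245, 227, 227, 226, 224, 228, 227, 228, 225, 228, 228, 229, 227, 226, 223, 222, 224, 224, 221, 224, 224, 221, 223, 222, 220, 216, 223, 220, 215, 212, 209, 220, 211, 208, 205, 209, 206, 171, 180, 185, 185, 189, 187, 180]
0.13 [[226.0, 116.0], [418.0, 117.0], [227.0, 160.0], [417.0, 157.0]]
0.15 [[216.0, 117.0], [428.0, 118.0], [218.0, 164.0], [425.0, 161.0]]
0.17 [[204.0, 117.0], [438.0, 119.0], [206.0, 171.0], [436.0, 166.0]]
```

jog_arm([
  [[-1,0,0,-0.15,0],[-1,0,0,0,0],[-1,0,0,0,0]],
], force=5)

```text
time_s: 17.02
tcp_pos: [0.5365, -0.1149, 0.1634]
eef_rot: [180.0, -0.0, -94.7]
contact_force: [-3.6, 2.8, 5.2]
gripper_width: 0.0593
gripper_force: 5.0
```

jog_arm([
  [[0.36,0,0,0,0],[0.4,0,0,0,0],[0.44,0,0,0,0],[0.5,0,0,0,0],[0.5,0,0,0,0],[0.55,0,0,0,0]],
])

```text
time_s: 17.77
tcp_pos: [0.537, -0.1149, 0.1632]
eef_rot: [-180.0, 0.0, -94.7]
contact_force: [-0.2, -0.7, 0.1]
gripper_width: 0.0674
gripper_force: 0.0
```

jog_arm([
  [[0.55,0,0,1,0],[0.55,0,0,2,0],[0.55,0,0,3,0],[0.55,0,0,4,0],[0,0,0,4,0],[-1,-1,-1,2,0],[-1,-3,-3,0,0],[-1,-3,-3,0,0]],
])

```text
time_s: 18.77
tcp_pos: [0.4662, -0.1855, 0.3242]
eef_rot: [-179.9, -0.0, -94.6]
contact_force: [-0.6, -0.9, -0.2]
gripper_width: 0.0333
gripper_force: 0.0
```

```bash
python3 - <<'E'
from h import *
s=r.get_state(); print(s["time_s"],s["tcp_pos"],s["gripper_width"])
w=r.capture("wrist"); i=r.camera_info("wrist"); t=r.capture("top"); cv2.imwrite("pics/t5.png",t); cv2.imwrite("pics/w5.png",w)
t0=cv2.imread("pics/top0.png"); 
g=t.mean(axis=2); 
# black cap blob inside the hopper, handle
for nm,(u0,u1,v0,v1) in dict(hopper=(350,418,145,203),handle=(424,455,180,200)).items():
    m=(g[v0:v1,u0:u1]<60).astype(np.uint8); n,l,st,ce=cv2.connectedComponentsWithStats(m)
    for k in range(1,n):
        if st[k,4]>8: print(nm,st[k]+[u0,v0,0,0,0],ce[k]+[u0,v0],"xy .19/.262",onplane("top",*(ce[k]+[u0,v0]),.19 if nm=="hopper" else .2618))
gw=w.mean(axis=2); m=(gw<45).astype(np.uint8); n,l,st,ce=cv2.connectedComponentsWithStats(m)
for k in range(1,n):
    if 60<st[k,4]<6000: print("w",st[k],ce[k].round())
print("handle pred wrist",proj("wrist",(.4765,-.2355,.262),i),"cap pred",proj("wrist",(.5409,-.0555,.185),i))
E
```

```text
18.775 [ 0.46622346 -0.18547024  0.3241604 ] 0.03326486073597995
hopper [409 177   9   5  15] [411.66666667 180.13333333] xy .19/.262 [ 0.5212218  -0.18300162  0.19      ]
handle [424 181  31  19 503] [440.60039761 190.4473161 ] xy .19/.262 [ 0.48055455 -0.24313804  0.2618    ]
w [ 232   10   58   72 2189] [260.  45.]
w [309 112   7  71 324] [312. 149.]
w [327 146  19  41 342] [335. 166.]
w [  0 162  31  22 335] [ 14. 173.]
w [357 188  18  17 141] [367. 198.]
w [393 195  22  32 467] [405. 212.]
w [351 196  38  62 932] [366. 226.]
w [589 219  13  18 110] [594. 228.]
w [242 229  15  58 217] [248. 250.]
w [278 232  14  26 245] [286. 247.]
w [  52  259   45   51 1075] [ 73. 285.]
w [572 277   8  16  63] [575. 284.]
w [246 286  17  24 235] [254. 301.]
w [274 286  13  23 164] [280. 295.]
w [357 286  13  23 200] [363. 296.]
w [382 286  17  24 180] [388. 301.]
w [616 335  24  35 476] [631. 350.]
w [547 339  10  16  94] [552. 346.]
w [496 359  44  41 489] [523. 386.]
handle pred wrist (np.float64(299.1991303701089), np.float64(148.25898925717095)) cap pred (np.float64(266.5952805918581), np.float64(296.8426053612269))
```

jog_arm([
  [[-1,-2.5,-2.5,0,0],[-1,-2.2,-2.5,0,0],[-1,0,-0.3,0,0],[-1,0,0,0,0]],
])

```text
time_s: 19.38
tcp_pos: [0.4202, -0.238, 0.3236]
eef_rot: [-180.0, 0.0, -94.7]
contact_force: [-0.2, -0.0, 0.4]
gripper_width: 0.0007
gripper_force: 0.0
```

```bash
python3 - <<'E'
from h import *
s=r.get_state(); print(s["time_s"],s["tcp_pos"],s["gripper_width"])
w=r.capture("wrist"); i=r.camera_info("wrist"); t=r.capture("top"); c=r.capture("scene")
for n,x in(("t6",t),("w6",w),("s6",c)): cv2.imwrite(f"pics/{n}.png",x)
g=t.mean(axis=2).astype(int)
print("top hopper"); 
for v in range(146,206,4): print(v,g[v,346:422:3].tolist())
print("cap pred top",proj("top",(.5409,-.0555,.19)),"base",proj("top",(.5316,-.16,.19)))
g=w.mean(axis=2).astype(int); print("handle pred wrist",proj("wrist",(.4765,-.2355,.262),i),proj("wrist",(.4735,-.2624,.262),i))
for v in range(60,180,10): print(v,g[v,220:340:4].tolist())
E
```

```text
19.375 [ 0.42019639 -0.23797618  0.32360551] 0.000743310187454178
top hopper
146 [103, 243, 165, 80, 50, 134, 147, 148, 148, 146, 145, 144, 144, 143, 143, 142, 142, 142, 141, 142, 141, 141, 140, 139, 139, 137]
150 [71, 184, 255, 104, 70, 149, 166, 162, 161, 159, 158, 156, 155, 153, 152, 151, 150, 148, 148, 146, 145, 144, 144, 144, 142, 143]
154 [188, 176, 252, 38, 54, 139, 189, 186, 185, 182, 179, 179, 176, 174, 172, 170, 168, 166, 163, 162, 159, 158, 156, 155, 153, 152]
158 [98, 162, 252, 39, 71, 117, 189, 189, 190, 191, 191, 190, 191, 190, 190, 189, 188, 187, 184, 182, 180, 179, 177, 175, 173, 172]
162 [95, 247, 254, 39, 100, 125, 168, 169, 171, 174, 176, 177, 178, 180, 181, 184, 184, 186, 187, 188, 188, 188, 188, 189, 187, 188]
166 [102, 211, 228, 39, 111, 134, 142, 146, 147, 150, 151, 153, 155, 157, 158, 160, 163, 164, 166, 168, 170, 173, 174, 176, 177, 178]
170 [183, 198, 125, 48, 117, 127, 130, 131, 131, 133, 134, 135, 137, 138, 138, 141, 142, 144, 145, 147, 149, 150, 151, 152, 154, 155]
174 [245, 139, 93, 55, 115, 121, 121, 122, 124, 123, 125, 128, 135, 143, 143, 143, 142, 141
[... 2072 characters left out ...]
71, 68, 73, 70, 71, 75, 86, 93, 76, 86, 83, 65, 72, 76, 75, 90, 88]
130 [71, 71, 85, 73, 75, 75, 74, 73, 78, 77, 79, 77, 80, 69, 80, 73, 72, 69, 70, 81, 78, 72, 76, 89, 241, 74, 81, 74, 81, 84]
140 [92, 81, 88, 79, 76, 82, 84, 78, 83, 83, 104, 106, 79, 66, 74, 83, 72, 67, 70, 74, 69, 70, 72, 139, 245, 82, 112, 78, 79, 76]
150 [78, 77, 80, 74, 73, 81, 83, 88, 82, 92, 86, 85, 88, 70, 72, 74, 75, 70, 70, 71, 71, 68, 72, 100, 165, 82, 75, 76, 74, 73]
160 [70, 76, 75, 77, 72, 76, 78, 80, 82, 82, 90, 83, 79, 92, 88, 79, 76, 70, 70, 70, 84, 84, 51, 77, 83, 83, 71, 78, 77, 70]
170 [93, 76, 72, 79, 74, 72, 70, 68, 67, 73, 74, 69, 75, 79, 84, 78, 80, 83, 86, 76, 88, 87, 70, 75, 81, 77, 73, 74, 74, 73]
```

```bash
python3 - <<'E'
from h import *
i=r.camera_info("wrist"); w=cv2.imread("pics/w6.png"); g=w.mean(axis=2).astype(int)
ex=np.array([.9962,-.0872,0]);ey=np.array([.0872,.9962,0]); o=np.array([.5957,-.1035,0])
b=o-.057*ex
for n,q in dict(base=b-.053*ey+[0,0,.185],capmid=b+.043*ey+[0,0,.185],bed=b+[0,0,.167],floorBR=o+.009*ex-.089*ey+[0,0,.176],floorBL=o+.009*ex+.089*ey+[0,0,.176],handleIn=o-.106*ex-.114*ey+[0,0,.262],handleOut=o-.106*ex-.170*ey+[0,0,.262]).items(): print(n,np.round(proj("wrist",q,i)))
for v in range(176,300,6): print(v,g[v,60:300:6].tolist())
E
```

```text
base [230. 265.]
capmid [240. 329.]
bed [239. 295.]
floorBR [178. 232.]
floorBL [202. 345.]
handleIn [254. 246.]
handleOut [250. 181.]
176 [58, 57, 56, 55, 69, 78, 87, 221, 247, 247, 247, 186, 159, 159, 90, 76, 116, 104, 97, 96, 86, 80, 72, 76, 79, 66, 71, 64, 64, 73, 76, 66, 66, 71, 61, 74, 77, 75, 79, 81]
182 [52, 54, 55, 67, 100, 105, 76, 81, 247, 247, 247, 247, 160, 159, 157, 76, 86, 98, 113, 108, 148, 133, 172, 177, 185, 195, 201, 203, 208, 210, 212, 145, 122, 182, 211, 214, 215, 213, 236, 211]
188 [112, 56, 54, 68, 65, 116, 69, 69, 247, 247, 247, 247, 162, 159, 148, 74, 81, 229, 213, 215, 211, 215, 211, 211, 209, 207, 204, 202, 200, 176, 53, 63, 54, 46, 151, 157, 156, 156, 191, 141]
194 [196, 178, 132, 211, 101, 112, 69, 77, 71, 247, 247, 247, 127, 59, 65, 89, 127, 127, 127, 126, 127, 126, 127, 127, 127, 126, 126, 125, 126, 126, 54, 62, 54, 47, 124, 127, 127, 127, 127, 124]
200 [148, 132, 142, 200, 211, 134, 70, 85, 75, 247, 111, 88, 73, 104, 127, 127, 127, 127, 127, 127, 127, 127, 125, 125, 125, 125, 127, 125, 125, 125, 38, 62, 55, 48, 114, 125, 126, 125, 112, 107]
206 [121, 1
[... 2283 characters left out ...]
5, 145, 145, 145, 145, 227, 227, 226, 212, 101, 102, 108, 115, 123, 127, 128, 130, 79, 79, 80, 80, 79, 80, 80, 80, 79, 80, 80, 79, 79, 80, 80, 80, 80]
284 [50, 45, 46, 45, 46, 145, 145, 145, 145, 145, 145, 225, 227, 225, 226, 101, 101, 101, 102, 100, 148, 245, 246, 80, 79, 80, 80, 79, 80, 79, 80, 80, 79, 80, 80, 79, 79, 79, 79, 79]
290 [83, 45, 45, 46, 47, 140, 145, 145, 145, 145, 145, 202, 227, 225, 227, 104, 101, 101, 101, 102, 108, 245, 246, 193, 79, 80, 79, 79, 80, 79, 79, 80, 79, 80, 80, 80, 80, 80, 80, 80]
296 [88, 46, 46, 46, 48, 48, 110, 145, 145, 145, 145, 145, 225, 225, 218, 157, 103, 100, 102, 107, 107, 226, 246, 246, 79, 80, 80, 80, 79, 80, 79, 80, 79, 80, 80, 79, 80, 80, 79, 80]
```

jog_arm([
  [[-1,0,0.4,-3,0],[-1,0,0.4,-3,0],[-1,0,0,-2.5,0],[-1,0,0,-1.1,0],[-1,1,-0.1,0,0],[-1,1,-0.1,0,0],[-1,0.7,0,0,0],[-1,0.7,-0.1,0,0]],
], force=60)

```text
time_s: 20.52
tcp_pos: [0.4516, -0.2327, 0.2275]
eef_rot: [179.7, 0.0, -94.7]
contact_force: [-24.6, 11.0, 23.1]
gripper_width: 0.0001
gripper_force: 14.4
```

jog_arm([
  [[-1,0.7,-0.1,0,0],[-1,0.7,0,0,0],[-1,0,0,0,0]],
])

```text
time_s: 20.9
tcp_pos: [0.4576, -0.2335, 0.2316]
eef_rot: [179.1, -0.0, -94.7]
contact_force: [-50.9, 22.4, 56.6]
gripper_width: 0.0001
gripper_force: 30.7
```

jog_arm([
  [[-1,-1,0,0,0],[-1,-1.5,0.1,0,0],[-1,-1.5,0.1,0,0],[-1,0,0,0,0]],
])

```text
time_s: 21.4
tcp_pos: [0.4274, -0.232, 0.2275]
eef_rot: [-180.0, -0.0, -94.7]
contact_force: [0.1, -0.3, -0.6]
gripper_width: 0.0005
gripper_force: 0.0
```

```bash
python3 - <<'E'
from h import *
s=r.get_state(); p=s["tcp_pos"]; print(s["time_s"],p,s["contact_force"],s["moment"])
i=r.camera_info("wrist"); w=r.capture("wrist"); c=r.capture("scene"); cv2.imwrite("pics/s7.png",c); cv2.imwrite("pics/w7.png",w)
print("scene handle pred",proj("scene",(.477,-.233,.262)),"tcp",proj("scene",p),"tip+.015",proj("scene",p+[0,0,.015]))
g=c.mean(axis=2).astype(int); u,v=map(int,proj("scene",p+[0,0,.015])); print(u,v)
for y in range(v-26,v+26,2): print(y,g[y,u-20:u+60:2].tolist())
E
```

```text
21.4 [ 0.42735811 -0.23200645  0.22745426] [ 0.05105197 -0.28668125 -0.5574923 ] [ 0.0817954  -0.08501038  0.0186519 ]
scene handle pred (np.float64(428.61822154751496), np.float64(196.49248735434855)) tcp (np.float64(412.9383210877236), np.float64(219.8052951705323)) tip+.015 (np.float64(413.85266743900775), np.float64(212.98584866168096))
413 212
186 [162, 162, 161, 160, 162, 166, 168, 202, 200, 116, 149, 153, 127, 101, 81, 118, 41, 50, 52, 47, 43, 124, 155, 253, 248, 232, 230, 231, 233, 233, 233, 234, 238, 226, 178, 122, 121, 128, 169, 169]
188 [161, 161, 161, 161, 162, 160, 171, 197, 200, 141, 128, 82, 82, 56, 103, 78, 40, 45, 42, 72, 107, 112, 106, 104, 173, 226, 241, 236, 230, 232, 237, 223, 150, 150, 119, 127, 127, 180, 165, 175]
190 [161, 162, 160, 165, 139, 162, 165, 175, 188, 76, 136, 157, 172, 166, 106, 73, 52, 104, 103, 117, 112, 108, 109, 106, 107, 103, 110, 183, 224, 210, 145, 157, 124, 127, 131, 141, 146, 167, 163, 160]
192 [161, 162, 162, 151, 62, 122, 162, 179, 194, 162, 160, 166, 165, 167, 137, 172, 173, 144, 14, 54, 94, 111, 111, 110, 110, 106, 97, 147, 153, 136, 1
[... 3755 characters left out ...]
135, 135, 135, 134, 135, 135, 135, 134, 136, 134, 131, 135, 140, 68, 70, 86, 61, 255, 255, 255]
232 [141, 140, 150, 141, 153, 142, 135, 138, 136, 118, 119, 117, 110, 110, 111, 111, 108, 134, 134, 132, 133, 134, 134, 135, 134, 134, 135, 135, 137, 133, 133, 133, 132, 65, 71, 72, 72, 255, 255, 255]
234 [134, 141, 138, 136, 137, 138, 138, 140, 137, 135, 120, 108, 109, 110, 109, 110, 123, 133, 133, 132, 133, 135, 135, 134, 136, 134, 134, 134, 136, 134, 133, 134, 121, 66, 73, 78, 253, 255, 255, 255]
236 [110, 115, 134, 141, 139, 138, 140, 131, 126, 105, 110, 111, 110, 111, 109, 110, 135, 134, 133, 132, 135, 133, 134, 134, 136, 135, 134, 132, 133, 134, 134, 134, 121, 71, 71, 56, 255, 255, 255, 255]
```

Scene rows show the fingertip ending near (418,213) and the handle at about (433,197), so the finger does overlap the handle. The large upward force is friction: the handle rises as it turns, and I pushed level. I'll follow its arc instead.

jog_arm([
  [[-1,1,0,0,0],[-1,0.8,0,0,0],[-1,0.5,-0.04,0.3,0],[-1,0.5,-0.04,0.3,0],[-1,0.5,-0.04,0.25,0],[-1,0,0,0,0]],
])

```text
time_s: 22.25
tcp_pos: [0.4579, -0.2328, 0.2347]
eef_rot: [179.6, 0.0, -94.7]
contact_force: [-10.0, 3.4, 2.5]
gripper_width: 0.0005
gripper_force: 5.0
```

jog_arm([
  [[-1,0.5,-0.04,0.25,0],[-1,1.04,-0.09,0.4,0],[-1,1.09,-0.09,0.28,0],[-1,1.1,-0.1,0.18,0],[-1,1.12,-0.1,0.07,0],[-1,1.12,-0.1,-0.05,0],[-1,0,0,0,0]],
])

```text
time_s: 23.12
tcp_pos: [0.52, -0.239, 0.2478]
eef_rot: [179.9, -0.1, -94.7]
contact_force: [-8.0, -0.1, 7.0]
gripper_width: 0.0004
gripper_force: 4.4
```

jog_arm([
  [[-1,1.1,-0.1,-0.15,0],[-1,1.08,-0.1,-0.25,0],[-1,0.9,-0.08,-0.3,0],[-1,0,0,0,0],[-1,0,0,0,0],[-1,0,0,0,0],[-1,0,0,0,0]],
])

```text
time_s: 24.0
tcp_pos: [0.55, -0.2416, 0.2406]
eef_rot: [179.9, -0.0, -94.7]
contact_force: [-7.2, 1.1, 5.3]
gripper_width: 0.0006
gripper_force: 4.1
```

```bash
python3 - <<'E'
from h import *
s=r.get_state(); p=s["tcp_pos"]; print(s["time_s"],p,s["contact_force"])
i=r.camera_info("wrist"); w=r.capture("wrist"); t=r.capture("top"); c=r.capture("scene")
for n,x in(("w8",w),("t8",t),("s8",c)): cv2.imwrite(f"pics/{n}.png",x)
g=t.mean(axis=2).astype(int)
print("bed pred",proj("top",(.536,-.098,.16)))
for v in range(120,206,5): print(v,g[v,346:424:3].tolist())
E
```

```text
24.0 [ 0.55004007 -0.24161308  0.2406145 ] [-7.16066425  1.12360463  5.33817911]
bed pred (np.float64(379.87516956056237), np.float64(176.6437085402209))
120 [91, 112, 48, 97, 110, 110, 72, 91, 123, 137, 148, 153, 156, 156, 157, 157, 157, 157, 158, 159, 158, 157, 156, 153, 137, 130]
125 [85, 111, 60, 76, 85, 87, 67, 91, 120, 133, 145, 151, 154, 156, 157, 157, 157, 157, 158, 159, 158, 157, 156, 148, 132, 112]
130 [200, 108, 174, 81, 64, 61, 66, 81, 111, 129, 140, 151, 154, 156, 157, 157, 157, 157, 158, 158, 157, 157, 155, 147, 126, 175]
135 [172, 196, 163, 153, 147, 164, 66, 74, 103, 125, 137, 151, 154, 154, 157, 157, 157, 157, 158, 158, 157, 157, 150, 143, 104, 159]
140 [115, 249, 172, 171, 170, 172, 65, 69, 105, 126, 139, 151, 153, 154, 156, 157, 158, 158, 159, 158, 158, 157, 147, 142, 102, 184]
145 [117, 254, 174, 172, 171, 172, 66, 75, 104, 122, 143, 152, 153, 154, 156, 156, 158, 158, 157, 158, 157, 156, 150, 137, 106, 166]
150 [81, 203, 213, 172, 171, 169, 66, 81, 98, 119, 141, 152, 153, 154, 156, 157, 158, 157, 157, 157, 157, 157, 154, 136, 113, 139]
155 [111, 185, 241, 222, 161
[... 711 characters left out ...]
9, 159, 160, 160, 159, 159, 153, 146, 126, 37]
185 [170, 218, 173, 70, 56, 171, 76, 97, 116, 134, 142, 152, 155, 157, 158, 160, 159, 160, 160, 160, 160, 159, 153, 148, 119, 37]
190 [171, 224, 174, 59, 86, 104, 78, 101, 118, 134, 144, 153, 154, 157, 158, 159, 160, 160, 160, 160, 160, 158, 154, 148, 119, 36]
195 [219, 225, 200, 55, 133, 77, 84, 106, 121, 134, 142, 153, 154, 157, 158, 159, 160, 160, 160, 160, 160, 159, 155, 147, 123, 36]
200 [108, 109, 109, 39, 104, 67, 88, 107, 125, 134, 143, 152, 154, 156, 158, 159, 160, 160, 159, 160, 160, 159, 155, 148, 129, 42]
205 [101, 126, 115, 38, 107, 71, 93, 111, 129, 137, 146, 152, 155, 156, 158, 159, 160, 160, 160, 160, 160, 160, 157, 149, 134, 55]
```

jog_arm([
  [[-1,0.4,-0.04,-0.15,0],[-1,0,0,0,0],[-1,0,0,0,0],[-1,0,0,0,0],[-1,-1.06,0.09,0.37,0],[-1,-1.08,0.09,0.27,0],[-1,-1.11,0.1,0.15,0],[-1,-1.12,0.1,0.05,0]],
])

```text
time_s: 25.15
tcp_pos: [0.5089, -0.2375, 0.2456]
eef_rot: [179.7, 0.0, -94.7]
contact_force: [-5.4, -0.0, -3.2]
gripper_width: 0.0005
gripper_force: 2.8
```

jog_arm([
  [[-1,-1.12,0.1,-0.07,0],[-1,-1.1,0.1,-0.18,0],[-1,-1.09,0.1,-0.28,0],[-1,-1.04,0.09,-0.4,0],[-1,-1.01,0.09,-0.5,0],[-1,-1.4,0.1,-0.59,0],[-1,-2,0,0,0],[-1,-2,0,0,0]],
])

```text
time_s: 26.15
tcp_pos: [0.4026, -0.232, 0.2267]
eef_rot: [180.0, -0.0, -94.7]
contact_force: [-0.4, 0.6, -0.1]
gripper_width: 0.0005
gripper_force: 0.0
```

jog_arm([
  [[-1,-1,0,3,0],[-1,-1,-2,4,0],[-1,-2,-4,4,0],[-1,-2,-5,4,0],[-1,-1,-5,0,0],[-1,0,-5,0,0],[-1,0,-5,0,0],[-1,0,-4,0,0]],
])

```text
time_s: 27.15
tcp_pos: [0.3342, -0.53, 0.3741]
eef_rot: [-180.0, -0.0, -94.8]
contact_force: [0.6, 0.6, -0.3]
gripper_width: 0.0001
gripper_force: 0.0
```

```bash
python3 - <<'E'
from h import *
s=r.get_state(); p=s["tcp_pos"]; print(s["time_s"],p,s["contact_force"])
t=r.capture("top"); c=r.capture("scene"); cv2.imwrite("pics/t9.png",t); cv2.imwrite("pics/s9.png",c)
for n,a,b in(("top",t,cv2.imread("pics/top0.png")),("scene",c,cv2.imread("pics/scene0.png"))):
    d=(cv2.absdiff(a,b).max(axis=2)>50).astype(np.uint8); k,l,st,ce=cv2.connectedComponentsWithStats(d)
    for j in range(1,k):
        if st[j,4]>25: print(n,st[j].tolist())
g=t.mean(axis=2).astype(int)
g0=cv2.imread("pics/top0.png").mean(axis=2).astype(int)
for v in range(148,204,8): print(v,g[v,346:456:5].tolist(),g0[v,346:456:5].tolist())
E
```

```text
27.15 [ 0.33418271 -0.53001214  0.37405946] [ 0.61354077  0.57781926 -0.3022839 ]
top [287, 96, 353, 304, 27805]
top [573, 104, 44, 53, 615]
top [373, 137, 26, 10, 209]
top [353, 148, 66, 23, 200]
top [237, 172, 20, 29, 265]
top [347, 173, 73, 36, 815]
top [422, 172, 30, 26, 326]
top [593, 195, 47, 88, 1822]
top [328, 212, 79, 14, 463]
top [424, 248, 56, 24, 496]
top [0, 254, 129, 146, 7282]
top [437, 332, 33, 27, 183]
top [341, 359, 33, 40, 416]
top [345, 381, 8, 8, 47]
scene [0, 0, 238, 304, 36362]
scene [631, 0, 9, 20, 106]
scene [632, 47, 8, 5, 38]
scene [622, 54, 18, 15, 163]
scene [571, 82, 69, 139, 3948]
scene [333, 171, 111, 62, 1832]
scene [427, 176, 29, 17, 289]
scene [634, 176, 6, 15, 32]
scene [266, 196, 26, 23, 316]
scene [86, 251, 27, 26, 138]
scene [323, 263, 11, 9, 40]
scene [125, 265, 41, 13, 116]
scene [110, 270, 52, 13, 110]
scene [333, 270, 29, 21, 131]
scene [110, 274, 9, 7, 33]
scene [364, 277, 18, 9, 43]
scene [85, 279, 11, 14, 39]
scene [97, 281, 16, 9, 42]
scene [122, 281, 33, 12, 69]
scene [114, 284, 26, 23, 222]
scene [367, 287, 17, 9, 65]
scene [82, 292, 2
[... 999 characters left out ...]
 254, 254, 254, 254, 254, 182, 101, 115, 50, 56, 38, 38, 48, 46]
180 [114, 250, 253, 253, 253, 253, 253, 253, 253, 254, 254, 254, 254, 197, 127, 63, 63, 56, 43, 44, 30, 15] [90, 253, 253, 253, 253, 253, 253, 253, 253, 253, 253, 253, 253, 178, 253, 49, 77, 49, 45, 46, 90, 10]
188 [145, 250, 253, 253, 253, 253, 253, 253, 253, 253, 253, 253, 253, 193, 128, 72, 64, 66, 57, 71, 14, 15] [115, 253, 253, 253, 252, 252, 252, 252, 253, 253, 253, 253, 253, 209, 132, 56, 128, 35, 32, 39, 15, 11]
196 [175, 142, 146, 146, 150, 148, 145, 141, 135, 145, 216, 234, 253, 253, 254, 63, 61, 60, 63, 68, 164, 47] [141, 196, 197, 213, 228, 244, 249, 252, 252, 252, 251, 251, 251, 112, 97, 58, 56, 50, 35, 33, 44, 36]
```

```bash
python3 - <<'E'
from h import *
t=r.capture("top"); t0=cv2.imread("pics/top0.png"); t9=cv2.imread("pics/t9.png"); s9=cv2.imread("pics/s9.png"); print("still moving?",cv2.absdiff(t,t9)[90:220,340:460].max())
g=t.mean(axis=2).astype(int); g0=t0.mean(axis=2).astype(int)
for v in range(118,214,4): print(v,g[v,346:460:4].tolist()); 
print("orig")
for v in range(118,214,4): print(v,g0[v,346:460:4].tolist())
ex=np.array([.9962,-.0872,0]);ey=np.array([.0872,.9962,0]); ax=np.array([.5957,-.1035,.170])-.043*ex
for q in(0,.1,.2,.3,.4,.5): h=ax-.142*ey+.112*(np.sin(q-.61)*ex+np.cos(q-.61)*np.array([0,0,1])); print(q,np.round(proj("top",h)),np.round(proj("scene",h)))
for im,n in((s9,"s9"),(cv2.imread("pics/scene0.png"),"s0")):
    m=(im[170:215,405:460].max(axis=2)<45).astype(np.uint8); k,l,st,ce=cv2.connectedComponentsWithStats(m); print(n,[(st[j].tolist(),(ce[j]+[405,170]).round(1).tolist()) for j in range(1,k) if st[j,4]>20])
E
```

```text
still moving? 68
118 [96, 91, 240, 239, 241, 240, 242, 242, 242, 241, 242, 242, 243, 245, 244, 245, 245, 244, 245, 245, 254, 168, 161, 160, 136, 78, 63, 85, 79]
122 [74, 142, 239, 240, 241, 239, 240, 242, 242, 241, 241, 244, 243, 244, 245, 245, 243, 244, 246, 245, 128, 75, 77, 72, 83, 79, 86, 92, 70]
126 [74, 230, 240, 239, 240, 240, 241, 242, 242, 242, 244, 244, 243, 243, 244, 243, 244, 243, 246, 246, 72, 88, 103, 92, 92, 77, 79, 84, 68]
130 [174, 230, 230, 239, 241, 240, 241, 242, 242, 243, 243, 244, 243, 244, 244, 245, 245, 244, 245, 248, 65, 74, 98, 64, 64, 64, 64, 62, 44]
134 [127, 165, 199, 225, 233, 243, 245, 246, 244, 244, 228, 240, 242, 243, 242, 245, 245, 244, 244, 247, 63, 76, 74, 76, 59, 70, 72, 37, 65]
138 [176, 176, 147, 145, 143, 23, 15, 179, 179, 190, 176, 154, 149, 168, 214, 229, 235, 244, 247, 214, 66, 83, 76, 62, 59, 86, 67, 37, 71]
142 [98, 157, 149, 145, 144, 146, 145, 149, 175, 181, 183, 183, 185, 183, 148, 148, 91, 92, 89, 128, 74, 63, 61, 66, 64, 71, 63, 42, 70]
146 [98, 171, 148, 145, 143, 147, 144, 150, 144, 158, 158, 169, 174, 156, 148, 147, 92, 92, 93, 141
[... 5117 characters left out ...]
, 115, 59, 58, 58, 49, 50, 49, 52, 42, 115, 45, 49]
202 [76, 243, 243, 241, 242, 229, 224, 209, 189, 195, 195, 195, 195, 195, 196, 197, 133, 230, 51, 52, 52, 57, 53, 49, 52, 46, 50, 53, 60]
206 [41, 56, 60, 62, 68, 107, 117, 118, 122, 139, 175, 191, 236, 247, 243, 244, 241, 211, 41, 42, 44, 48, 52, 49, 50, 45, 51, 65, 65]
210 [35, 22, 21, 23, 27, 28, 22, 23, 23, 24, 23, 27, 46, 68, 65, 169, 48, 50, 40, 40, 40, 42, 52, 55, 49, 51, 58, 52, 47]
0 [438. 192.] [430. 197.]
0.1 [439. 188.] [433. 193.]
0.2 [439. 184.] [436. 190.]
0.3 [440. 180.] [439. 186.]
0.4 [441. 175.] [442. 184.]
0.5 [441. 171.] [446. 182.]
s9 [([23, 7, 27, 15, 163], [440.6, 185.1])]
s0 [([11, 20, 27, 16, 156], [428.6, 198.4])]
```

The hopper hasn't shut. The handle is at scene (441,185) and top row 176, which gives q ≈ 0.36. At top (366–400, 138–146) there is a black patch and a light one: the bottle, caught at the hopper's back edge. I push again, further and for longer.

jog_arm([
  [[-1,1.7,4.9,0,0],[-1,1.8,5,0,0],[-1,1.8,5,0,0],[-1,1.8,5,0,0],[-1,1.8,5,0,0],[-1,1.7,4.9,-3,0],[-1,0,0,-5,0],[-1,0,0,-5,0]],
])

```text
time_s: 28.3
tcp_pos: [0.441, -0.229, 0.2438]
eef_rot: [-179.8, 0.0, -94.5]
contact_force: [0.2, -1.3, -0.7]
gripper_width: 0.0002
gripper_force: 0.0
```

```bash
python3 - <<'E'
from h import *
s=r.get_state(); p=s["tcp_pos"]; print(s["time_s"],p,s["contact_force"])
i=r.camera_info("wrist"); w=r.capture("wrist"); cv2.imwrite("pics/w10.png",w)
ex=np.array([.9962,-.0872,0]);ey=np.array([.0872,.9962,0]); ax=np.array([.5957,-.1035,.170])-.043*ex
for q in(0,.2,.35,.5): print(q,[np.round(proj("wrist",ax-b*ey+.112*(np.sin(q-.61)*ex+np.cos(q-.61)*np.array([0,0,1])),i)).tolist() for b in(.165,.142)])
print("tip edge",[np.round(proj("wrist",p+[0,0,.015]+d*ex-.0095*ey,i)).tolist() for d in(-.021,0,.021)])
g=w.mean(axis=2).astype(int)
for v in range(170,226,6): print(v,g[v,140:360:4].tolist())
E
```

```text
28.3 [ 0.44102765 -0.22898579  0.24375361] [ 0.20939357 -1.28592817 -0.72685582]
0 [[254.0, 203.0], [257.0, 243.0]]
0.2 [[213.0, 209.0], [218.0, 250.0]]
0.35 [[181.0, 211.0], [187.0, 253.0]]
0.5 [[151.0, 212.0], [158.0, 253.0]]
tip edge [[360.0, 232.0], [322.0, 232.0], [284.0, 231.0]]
170 [96, 102, 100, 110, 106, 105, 104, 93, 88, 95, 93, 87, 86, 90, 89, 86, 87, 90, 93, 82, 88, 84, 95, 87, 86, 83, 82, 78, 80, 86, 85, 81, 83, 89, 95, 99, 98, 90, 90, 91, 98, 85, 81, 88, 86, 79, 89, 99, 92, 88, 82, 84, 83, 84, 80]
176 [115, 114, 98, 103, 108, 109, 106, 99, 80, 96, 90, 92, 88, 92, 97, 88, 83, 91, 87, 86, 89, 92, 88, 96, 89, 81, 79, 76, 79, 76, 87, 88, 76, 89, 91, 94, 97, 88, 96, 102, 99, 86, 82, 96, 89, 86, 83, 163, 92, 90, 83, 86, 85, 85, 83]
182 [101, 118, 100, 83, 90, 90, 86, 88, 89, 86, 87, 78, 77, 84, 89, 80, 76, 80, 80, 84, 76, 69, 82, 81, 80, 81, 79, 75, 79, 73, 80, 81, 71, 82, 80, 77, 85, 82, 86, 82, 81, 83, 79, 91, 89, 85, 81, 87, 91, 88, 83, 86, 85, 85, 83]
188 [93, 236, 237, 199, 230, 231, 230, 230, 231, 231, 230, 232, 230, 229, 230, 229, 231, 230, 230, 229, 230, 231, 231, 231
[... 1033 characters left out ...]
 144, 144, 143, 144, 142, 143, 137, 121, 122, 122, 121, 129, 143, 144, 143, 122, 122, 123, 123, 122, 123, 124, 123, 123, 122, 122, 61, 52, 50, 50, 58, 65, 63, 176, 197, 189, 208, 209]
218 [146, 146, 147, 46, 44, 46, 46, 45, 62, 58, 54, 51, 45, 130, 144, 143, 96, 92, 94, 104, 144, 135, 121, 122, 121, 121, 120, 141, 142, 143, 143, 122, 121, 122, 122, 122, 121, 122, 122, 124, 122, 121, 124, 141, 50, 54, 53, 65, 63, 58, 145, 177, 206, 206, 207]
224 [146, 146, 146, 66, 44, 44, 44, 44, 46, 50, 43, 43, 42, 88, 99, 94, 97, 100, 94, 101, 87, 123, 121, 120, 120, 121, 136, 144, 143, 139, 121, 121, 121, 120, 121, 122, 122, 137, 129, 120, 121, 118, 123, 74, 54, 52, 51, 57, 58, 54, 56, 186, 206, 206, 206]
```

jog_arm([
  [[-1,2.2,-0.2,0,0],[-1,2.2,-0.2,0,0],[-1,1.1,-0.1,0.18,0],[-1,1.12,-0.1,0.07,0],[-1,1.12,-0.1,-0.05,0],[-1,1.11,-0.1,-0.15,0],[-1,1.08,-0.1,-0.27,0],[-1,1.06,-0.1,-0.37,0]],
])

```text
time_s: 29.35
tcp_pos: [0.5497, -0.2408, 0.2405]
eef_rot: [180.0, -0.1, -94.7]
contact_force: [-8.3, 0.1, 7.6]
gripper_width: 0.0008
gripper_force: 4.5
```

jog_arm([
  [[-1,0.6,-0.06,-0.25,0],[-1,0,0,0,0],[-1,0,0,0,0],[-1,0,0,0,0]],
])

```text
time_s: 29.85
tcp_pos: [0.5551, -0.2413, 0.2375]
eef_rot: [179.9, -0.0, -94.7]
contact_force: [-7.7, 0.8, 5.5]
gripper_width: 0.0005
gripper_force: 4.1
```

```bash
python3 - <<'E'
from h import *
s=r.get_state(); p=s["tcp_pos"]; print(s["time_s"],p,s["contact_force"])
i=r.camera_info("wrist"); w=r.capture("wrist"); c=r.capture("scene"); cv2.imwrite("pics/w11.png",w); cv2.imwrite("pics/s11.png",c)
ex=np.array([.9962,-.0872,0]);ey=np.array([.0872,.9962,0]); ax=np.array([.5957,-.1035,.170])-.043*ex
for q in(.8,.9,1,1.1,1.2): 
    H=[ax-b*ey+.112*(np.sin(q-.61)*ex+np.cos(q-.61)*np.array([0,0,1])) for b in(.165,.142)]; print(q,[np.round(proj("wrist",x,i)).tolist() for x in H],np.round(proj("scene",H[0])))
g=w.mean(axis=2).astype(int)
for v in range(170,250,6): print(v,g[v,200:350:4].tolist())
E
```

```text
29.85 [ 0.55507091 -0.24130132  0.23745018] [-7.69244854  0.83886656  5.53623057]
0.8 [[308.0, 224.0], [308.0, 269.0]] [464. 182.]
0.9 [[284.0, 222.0], [286.0, 266.0]] [467. 182.]
1 [[263.0, 219.0], [266.0, 262.0]] [469. 182.]
1.1 [[245.0, 215.0], [248.0, 257.0]] [471. 183.]
1.2 [[230.0, 212.0], [234.0, 252.0]] [473. 184.]
170 [85, 87, 92, 89, 87, 93, 99, 98, 103, 87, 84, 84, 90, 90, 89, 75, 77, 78, 73, 76, 81, 82, 88, 84, 73, 73, 64, 68, 70, 68, 66, 66, 72, 72, 66, 69, 71, 67]
176 [87, 94, 99, 90, 87, 94, 94, 92, 94, 92, 85, 84, 92, 88, 85, 84, 84, 87, 89, 81, 80, 83, 85, 83, 75, 75, 68, 71, 73, 69, 66, 66, 69, 71, 68, 75, 74, 69]
182 [81, 105, 110, 99, 92, 95, 100, 98, 86, 86, 89, 96, 85, 78, 78, 81, 83, 77, 84, 77, 75, 72, 74, 76, 62, 73, 66, 71, 75, 71, 69, 66, 67, 69, 66, 65, 75, 72]
188 [85, 88, 91, 87, 75, 83, 73, 73, 75, 77, 90, 75, 84, 87, 84, 80, 81, 87, 89, 89, 95, 98, 101, 99, 109, 103, 104, 121, 126, 127, 133, 135, 127, 133, 139, 142, 143, 144]
194 [83, 83, 229, 220, 242, 155, 219, 220, 219, 217, 218, 219, 219, 216, 214, 215, 213, 214, 215, 214, 214, 216, 121, 121, 121, 
[... 951 characters left out ...]
8, 108, 108, 108, 108, 109, 109, 108, 95, 73, 77, 105, 107]
230 [130, 130, 128, 55, 55, 55, 55, 55, 55, 55, 55, 55, 55, 55, 55, 55, 55, 55, 55, 54, 55, 55, 55, 55, 56, 55, 54, 63, 110, 83, 83, 60, 63, 72, 55, 55, 55, 56]
236 [131, 116, 55, 55, 55, 55, 55, 55, 55, 55, 55, 55, 55, 55, 56, 55, 55, 55, 55, 55, 55, 54, 55, 55, 55, 55, 55, 59, 155, 43, 44, 44, 44, 155, 52, 55, 55, 55]
242 [67, 55, 55, 55, 55, 55, 55, 55, 54, 55, 55, 55, 55, 55, 55, 54, 55, 55, 54, 55, 55, 54, 55, 55, 55, 55, 55, 56, 152, 43, 43, 44, 43, 152, 51, 55, 55, 55]
248 [55, 54, 55, 55, 55, 55, 56, 55, 55, 55, 54, 55, 55, 55, 54, 53, 52, 49, 50, 52, 55, 55, 55, 55, 55, 55, 55, 96, 147, 44, 43, 44, 44, 144, 100, 55, 55, 55]
```

jog_arm([
  [[-1,0.5,-0.05,-0.25,0],[-1,0.4,-0.03,-0.2,0],[-1,0,0,0,0],[-1,0,0,0,0],[-1,-0.8,0.07,0.4,0],[-1,0.8,-0.07,-0.4,0],[-1,0,0,0,0],[-1,0,0,0,0]],
])

```text
time_s: 30.95
tcp_pos: [0.5642, -0.2421, 0.2328]
eef_rot: [179.9, -0.0, -94.7]
contact_force: [-7.5, -0.4, 4.9]
gripper_width: 0.0001
gripper_force: 4.1
```

```bash
python3 - <<'E'
from h import *
s=r.get_state(); p=s["tcp_pos"]; print(s["time_s"],p,s["contact_force"])
w=r.capture("wrist"); cv2.imwrite("pics/w12.png",w); i=r.camera_info("wrist")
ex=np.array([.9962,-.0872,0]);ey=np.array([.0872,.9962,0]); o=np.array([.5957,-.1035,0])
# what the wrist cam sees: where would the gap behind the back edge and hood appear
for n,q in dict(hoodFR=o+.041*ex-.1*ey+[0,0,.218],hoodFL=o+.041*ex+.1*ey+[0,0,.218],axleR=o-.043*ex-.1*ey+[0,0,.17],axleL=o-.043*ex+.1*ey+[0,0,.17]).items(): print(n,np.round(proj("wrist",q,i)))
g=w.mean(axis=2).astype(int)
for v in range(236,352,8): print(v,g[v,140:400:6].tolist())
E
```

```text
30.95 [ 0.56417625 -0.24205992  0.23279278] [-7.5335954  -0.43563726  4.91559881]
hoodFR [237. 280.]
hoodFL [265. 431.]
axleR [349. 253.]
axleL [341. 401.]
236 [85, 80, 83, 81, 78, 95, 129, 129, 130, 130, 129, 59, 54, 54, 55, 55, 54, 55, 55, 54, 54, 55, 55, 54, 55, 54, 54, 55, 58, 138, 43, 44, 154, 55, 54, 55, 54, 55, 55, 54, 54, 54, 54, 54]
244 [85, 82, 82, 94, 106, 126, 128, 125, 126, 125, 54, 55, 54, 54, 54, 54, 54, 55, 54, 55, 54, 54, 54, 54, 55, 54, 55, 54, 55, 94, 44, 43, 151, 54, 55, 55, 54, 54, 55, 54, 54, 54, 54, 55]
252 [82, 76, 84, 125, 125, 124, 125, 125, 125, 75, 75, 75, 76, 75, 75, 75, 75, 75, 75, 74, 72, 69, 67, 66, 63, 62, 62, 60, 115, 43, 44, 44, 135, 56, 60, 61, 63, 64, 66, 68, 70, 72, 75, 76]
260 [145, 145, 145, 140, 134, 124, 123, 120, 117, 81, 81, 81, 81, 81, 81, 81, 81, 81, 81, 80, 81, 81, 81, 81, 81, 81, 81, 81, 120, 86, 86, 86, 87, 81, 81, 81, 81, 81, 81, 81, 81, 81, 81, 81]
268 [166, 165, 164, 162, 159, 140, 143, 146, 148, 109, 81, 81, 81, 81, 81, 80, 81, 81, 81, 81, 81, 80, 81, 80, 81, 81, 80, 80, 121, 132, 132, 132, 123, 80, 80, 81, 81, 81, 81, 80, 81, 81, 
[... 1275 characters left out ...]
47, 48, 49, 47, 48, 48, 48, 48, 48, 48, 47, 48, 48, 48, 48, 48, 48, 48, 48, 48, 48, 48, 48, 49, 48, 48]
332 [78, 50, 51, 51, 49, 49, 48, 48, 48, 48, 48, 47, 48, 48, 48, 47, 47, 48, 48, 48, 48, 48, 48, 48, 47, 48, 48, 48, 48, 49, 48, 48, 48, 48, 48, 48, 48, 48, 48, 48, 48, 48, 47, 48]
340 [153, 153, 153, 153, 153, 152, 152, 153, 153, 149, 72, 50, 51, 50, 49, 49, 48, 48, 48, 48, 48, 48, 48, 48, 48, 48, 48, 48, 49, 48, 48, 48, 48, 48, 48, 48, 48, 49, 48, 48, 48, 48, 48, 49]
348 [153, 154, 153, 153, 153, 153, 153, 153, 153, 153, 153, 153, 152, 153, 153, 153, 153, 153, 153, 153, 153, 153, 153, 153, 153, 153, 153, 149, 144, 134, 132, 132, 139, 145, 150, 153, 153, 153, 153, 153, 153, 153, 153, 148]
```

jog_arm([
  [[-1,-0.9,0.08,0.42,0],[-1,-1.06,0.09,0.37,0],[-1,-1.08,0.09,0.27,0],[-1,-1.11,0.1,0.15,0],[-1,-1.12,0.1,0.05,0],[-1,-1.12,0.1,-0.07,0],[-1,-1.1,0.1,-0.18,0],[-1,0,0,0,0]],
])

```text
time_s: 32.0
tcp_pos: [0.4906, -0.2351, 0.2422]
eef_rot: [-179.9, 0.0, -94.7]
contact_force: [-3.2, 0.9, 0.0]
gripper_width: 0.0004
gripper_force: 2.0
```

jog_arm([
  [[-1,-1.09,0.1,-0.28,0],[-1,-1.04,0.09,-0.4,0],[-1,0,0,0,0]],
])

```text
time_s: 32.38
tcp_pos: [0.4694, -0.2333, 0.2343]
eef_rot: [-180.0, 0.0, -94.7]
contact_force: [-0.0, 0.2, 0.4]
gripper_width: 0.0005
gripper_force: 0.0
```

jog_arm([
  [[-1,-1.01,0.09,-0.5,0],[-1,-1.4,0.1,-0.59,0],[-1,-2,0,0,0],[-1,-1,0,0,0]],
])

```text
time_s: 32.88
tcp_pos: [0.4145, -0.2316, 0.2236]
eef_rot: [-180.0, -0.0, -94.7]
contact_force: [-0.6, -1.4, 0.4]
gripper_width: 0.0003
gripper_force: 0.0
```

```bash
cat > q.py <<'E'
from h import *
ex=np.array([.9962,-.0872,0]);ey=np.array([.0872,.9962,0]); ax=np.array([.5957,-.1035,.170])-.043*ex
H=lambda q,b=.165: ax-b*ey+.112*(np.sin(q-.61)*ex+np.cos(q-.61)*np.array([0,0,1]))
E
python3 - <<'E'
from q import *
s=r.get_state(); p=s["tcp_pos"]; print(s["time_s"],p,s["contact_force"])
i=r.camera_info("wrist"); w=r.capture("wrist"); cv2.imwrite("pics/w13.png",w)
for q in(0,.2,.4): print(q,np.round(proj("wrist",H(q),i)),np.round(proj("wrist",H(q,.15),i)))
g=w.max(axis=2).astype(int)
m=(g[150:250,100:330]<66).astype(np.uint8); k,l,st,ce=cv2.connectedComponentsWithStats(m); print([(st[j].tolist(),(ce[j]+[100,150]).round().tolist()) for j in range(1,k) if st[j,4]>150])
E
```

```text
32.875 [ 0.41446757 -0.23155524  0.2236498 ] [-0.61055714 -1.37004271  0.38558905]
0 [196. 224.] [200. 251.]
0.2 [152. 230.] [157. 258.]
0.4 [111. 233.] [117. 261.]
[([11, 75, 24, 25, 438], [123.0, 237.0]), ([96, 77, 113, 23, 2299], [255.0, 239.0])]
```

jog_arm([
  [[-1,-1,0,3,0],[-1,-1,-2,4,0],[-1,-2,-4,4,0],[-1,-2,-5,4,0],[-1,-1,-5,0,0],[-1,0,-5,0,0],[-1,0,-5,0,0]],
])

```text
time_s: 33.8
tcp_pos: [0.347, -0.4899, 0.3713]
eef_rot: [-179.9, -0.0, -94.7]
contact_force: [2.1, 0.6, 0.4]
gripper_width: 0.0005
gripper_force: 0.0
```

```bash
python3 - <<'E'
from q import *
t=r.capture("top"); cv2.imwrite("pics/t14.png",t); g=t.mean(axis=2).astype(int); g9=cv2.imread("pics/t9.png").mean(axis=2).astype(int)
print(r.get_state()["time_s"])
for v in range(130,156,2): print(v,g[v,346:424:3].tolist(),"|",g9[v,358:406:3].tolist())
m=(t[160:205,418:460].max(axis=2)<45).astype(np.uint8); k,l,st,ce=cv2.connectedComponentsWithStats(m); print([(st[j].tolist(),(ce[j]+[418,160]).round(1).tolist()) for j in range(1,k) if st[j,4]>20])
for z in(.05,.08,.15,.18): print(z,onplane("top",366,138,z),onplane("top",398,143,z))
b=lambda x,y,z:np.array([.5957,-.1035,0])+x*ex+y*ey+[0,0,z]
print("hood front edge",proj("top",b(.041,.1,.218)),proj("top",b(.041,-.1,.218)))
for q in(0,.36): 
    c,s=np.cos(q),np.sin(q); x,z=.053,.006; X,Z=c*x+s*z,c*z-s*x; print(q,"backedge",[np.round(proj("top",ax+X*ex+[0,0,Z]+y*ey)) for y in(.089,-.089)])
E
```

```text
33.85
130 [174, 91, 238, 237, 239, 241, 241, 240, 241, 242, 242, 242, 243, 243, 243, 244, 243, 244, 244, 245, 245, 245, 245, 244, 245, 245] | [239, 241, 241, 240, 241, 242, 242, 242, 243, 243, 243, 244, 243, 244, 244, 244]
132 [136, 96, 244, 246, 244, 241, 238, 238, 240, 237, 235, 239, 242, 243, 244, 244, 243, 243, 244, 245, 245, 245, 246, 244, 245, 244] | [244, 241, 238, 238, 240, 237, 234, 239, 242, 243, 244, 244, 243, 243, 243, 245]
134 [127, 125, 160, 212, 224, 231, 237, 243, 245, 246, 244, 244, 243, 230, 235, 239, 242, 240, 235, 241, 245, 245, 245, 244, 244, 243] | [225, 230, 237, 243, 245, 246, 244, 244, 243, 229, 235, 239, 242, 241, 235, 241]
136 [195, 184, 147, 145, 145, 147, 138, 52, 54, 148, 188, 215, 228, 232, 238, 243, 246, 245, 243, 245, 250, 239, 231, 233, 248, 245] | [145, 148, 138, 52, 54, 146, 188, 215, 228, 232, 238, 243, 246, 245, 243, 245]
138 [176, 229, 147, 146, 146, 147, 145, 19, 15, 174, 179, 179, 190, 179, 166, 153, 150, 159, 190, 217, 230, 231, 241, 245, 248, 247] | [146, 148, 145, 19, 16, 174, 180, 179, 190, 178, 165, 154, 149, 159, 190, 217]
140 [96, 237, 
[... 1612 characters left out ...]
253, 253, 253, 253, 253, 253, 252, 254, 254, 255, 249, 251, 245, 246, 215, 182]
[([12, 12, 30, 25, 295], [449.4, 184.3])]
0.05 [ 0.68309514 -0.07029916  0.05      ] [ 0.66840951 -0.172078    0.05      ]
0.08 [ 0.67409661 -0.06702006  0.08      ] [ 0.65974505 -0.16648361  0.08      ]
0.15 [ 0.65310005 -0.05936883  0.15      ] [ 0.63952799 -0.15343004  0.15      ]
0.18 [ 0.64410152 -0.05608973  0.18      ] [ 0.63086354 -0.14783565  0.18      ]
hood front edge (np.float64(349.9906750376018), np.float64(133.35709200422323)) (np.float64(421.6439478103915), np.float64(140.61370840551558))
0 backedge [array([352., 149.]), array([414., 155.])]
0.36 backedge [array([351., 151.]), array([412., 157.])]
```

The bottle lies at rest inside the box, in the same place in both pictures and clear of the hopper's edge. So it is the catch that holds the hopper at 0.36 rad, because my slow follow-back took away its swing. I push it again near the handle's outer end and slip off sideways, so that it swings freely.

jog_arm([
  [[-1,1.9,4.9,0,0],[-1,1.9,4.9,0,0],[-1,1.9,4.9,0,0],[-1,1.9,4.9,0,0],[-1,1.8,4.9,0,0],[-1,0,0,-3.7,0],[-1,0,0,-4.5,0],[-1,0,0,-4.5,0]],
])

```text
time_s: 34.85
tcp_pos: [0.4416, -0.2428, 0.2429]
eef_rot: [-179.9, -0.0, -94.7]
contact_force: [0.3, -0.7, -0.1]
gripper_width: 0.0002
gripper_force: 0.0
```

jog_arm([
  [[-1,2.2,-0.2,0,0],[-1,2.2,-0.2,0,0],[-1,1.1,-0.1,0.18,0],[-1,1.12,-0.1,0.07,0],[-1,1.12,-0.1,-0.05,0],[-1,1.11,-0.1,-0.15,0],[-1,1.08,-0.1,-0.27,0],[-1,1.06,-0.1,-0.37,0]],
])

```text
time_s: 35.85
tcp_pos: [0.5501, -0.2536, 0.2392]
eef_rot: [179.9, -0.0, -94.7]
contact_force: [-7.2, 0.8, 7.2]
gripper_width: 0.0005
gripper_force: 4.5
```

jog_arm([
  [[-1,0,-6,0,0],[-1,0,-6,0,0],[-1,0,-5,2,0],[-1,-4,-4,4,0],[-1,-5,-3,4,0],[-1,-5,-3,4,0],[-1,-5,-3,0,0],[-1,-2,0,0,0]],
])

```text
time_s: 36.85
tcp_pos: [0.3542, -0.5437, 0.3653]
eef_rot: [-180.0, -0.0, -94.9]
contact_force: [0.3, -0.3, -1.2]
gripper_width: 0.0004
gripper_force: 0.0
```

```bash
python3 - <<'E'
from q import *
s=r.get_state(); print(s["time_s"],s["tcp_pos"],s["contact_force"])
t=r.capture("top"); c=r.capture("scene"); cv2.imwrite("pics/t15.png",t); cv2.imwrite("pics/s15.png",c)
g=t.mean(axis=2).astype(int)
for v in list(range(134,156,3))+[174,178,186,190,194,198]: print(v,g[v,346:456:4].tolist())
for n in("scene0","s9","s15"):
    im=cv2.imread(f"pics/{n}.png"); m=(im[170:215,405:460].max(axis=2)<45).astype(np.uint8); k,l,st,ce=cv2.connectedComponentsWithStats(m); print(n,[(ce[j]+[405,170]).round(1).tolist() for j in range(1,k) if st[j,4]>20])
E
```

```text
36.85 [ 0.35418667 -0.54370338  0.36525546] [ 0.28255692 -0.32796425 -1.157204  ]
134 [125, 163, 198, 223, 231, 242, 244, 245, 243, 242, 227, 239, 241, 242, 241, 244, 244, 242, 244, 246, 62, 76, 73, 75, 58, 69, 71, 37]
137 [217, 188, 145, 144, 142, 27, 16, 166, 154, 149, 164, 206, 222, 230, 243, 246, 244, 245, 250, 209, 62, 75, 66, 66, 57, 84, 65, 37]
140 [95, 173, 147, 143, 142, 93, 50, 165, 176, 184, 184, 184, 186, 183, 146, 145, 89, 90, 104, 123, 74, 79, 63, 61, 65, 83, 63, 38]
143 [98, 161, 147, 144, 142, 145, 142, 147, 170, 177, 179, 180, 181, 176, 147, 146, 90, 91, 89, 136, 79, 69, 66, 66, 67, 69, 69, 42]
146 [97, 169, 147, 144, 142, 146, 142, 148, 143, 157, 156, 167, 171, 155, 147, 146, 90, 91, 92, 140, 93, 77, 68, 64, 69, 59, 83, 43]
149 [75, 155, 255, 254, 251, 244, 237, 182, 148, 141, 145, 142, 142, 146, 147, 145, 90, 92, 92, 101, 88, 84, 53, 55, 58, 57, 54, 35]
152 [107, 143, 255, 255, 255, 255, 255, 255, 255, 254, 255, 255, 248, 250, 245, 211, 130, 93, 105, 106, 75, 67, 67, 65, 66, 62, 87, 69]
155 [186, 134, 255, 255, 255, 255, 255, 255, 255, 255, 255, 255, 255, 255, 255,
[... 239 characters left out ...]
255, 255, 255, 255, 255, 255, 255, 255, 213, 130, 241, 170, 69, 72, 71, 60, 63, 61, 97, 43]
186 [144, 252, 255, 255, 255, 255, 255, 255, 255, 255, 255, 255, 255, 255, 255, 255, 213, 141, 63, 76, 211, 62, 57, 57, 158, 14, 14, 15]
190 [144, 253, 255, 255, 255, 255, 255, 255, 255, 255, 255, 255, 255, 255, 255, 255, 211, 143, 63, 79, 102, 83, 74, 62, 52, 27, 15, 15]
194 [168, 249, 255, 255, 255, 255, 255, 255, 255, 255, 255, 255, 255, 255, 255, 255, 213, 121, 61, 76, 59, 29, 33, 34, 27, 28, 14, 14]
198 [101, 229, 230, 230, 229, 230, 229, 229, 228, 228, 237, 246, 253, 254, 254, 255, 191, 144, 76, 75, 73, 61, 63, 63, 66, 54, 138, 57]
scene0 [[428.6, 198.4]]
s9 [[440.6, 185.1]]
s15 [[430.0, 197.8]]
```

jog_arm([
  [[-1,0,0,0,0],[-1,0,0,0,0],[-1,0,0,0,0],[-1,0,0,0,0],[-1,0,0,0,0],[-1,0,0,0,0]],
])

```text
time_s: 37.7
tcp_pos: [0.3569, -0.5422, 0.3646]
eef_rot: [180.0, 0.0, -94.7]
contact_force: [-0.7, 0.3, -0.3]
gripper_width: 0.0007
gripper_force: 0.0
```

```bash
python3 - <<'E'
from q import *
t=r.capture("top"); c=r.capture("scene"); print(r.get_state()["time_s"]); t0=cv2.imread("pics/top0.png"); c0=cv2.imread("pics/scene0.png")
def sh(a,b,x0,x1,y0,y1):
    f=lambda i:np.float32(cv2.GaussianBlur(cv2.cvtColor(i,cv2.COLOR_BGR2GRAY)[y0:y1,x0:x1],(3,3),0)); A,B=f(a),f(b); return np.round(cv2.phaseCorrelate(A/A.mean(),B/B.mean(),cv2.createHanningWindow((x1-x0,y1-y0),cv2.CV_32F)),2).tolist()
for n,a in dict(handle=(405,460,170,220),gesso=(355,390,270,315),ink=(302,332,248,284),purple=(275,325,225,258),rack_right=(290,325,195,228)).items(): print("scene",n,sh(c0,c,*a))
for n,a in dict(handle=(420,450,178,205),hopper=(340,420,145,215),gesso=(384,412,216,242),ink=(336,358,222,242),rackink=(262,286,155,192)).items(): print("top",n,sh(t0,t,*a))
E
```

```text
37.8Traceback (most recent call last):
  File "<stdin>", line 5, in <module>
  File "<stdin>", line 4, in sh
    return _wrapfunc(a, 'round', decimals=decimals, out=out)
    return _wrapit(obj, method, *args, **kwds)
    conv = _array_converter(obj)
ValueError: setting an array element with a sequence. The requested array has an inhomogeneous shape after 1 dimensions. The detected shape was (2,) + inhomogeneous part.
```

```bash
python3 - <<'E'
from q import *
t=r.capture("top"); c=r.capture("scene"); t0=cv2.imread("pics/top0.png"); c0=cv2.imread("pics/scene0.png")
def sh(a,b,x0,x1,y0,y1):
    f=lambda i:np.float32(cv2.GaussianBlur(cv2.cvtColor(i,cv2.COLOR_BGR2GRAY)[y0:y1,x0:x1],(3,3),0)); A,B=f(a),f(b); s,q=cv2.phaseCorrelate(A/A.mean(),B/B.mean(),cv2.createHanningWindow((x1-x0,y1-y0),cv2.CV_32F)); return np.round(s,2).tolist(),round(q,2)
for n,a in dict(handle=(405,460,170,220),gesso=(355,390,270,315),ink=(302,332,248,284),purple=(275,325,225,258),rack_right=(290,325,195,228)).items(): print("scene",n,sh(c0,c,*a))
for n,a in dict(handle=(420,450,178,205),hopper=(340,420,145,215),gesso=(384,412,216,242),ink=(336,358,222,242),rackink=(262,286,155,192)).items(): print("top",n,sh(t0,t,*a))
E
```

```text
scene handle ([-0.03, 0.08], 0.94)
scene gesso ([-0.15, 0.47], 0.93)
scene ink ([0.07, 0.08], 0.9)
scene purple ([0.02, 0.07], 0.82)
scene rack_right ([-0.09, -0.17], 1.01)
top handle ([0.04, 0.59], 0.93)
top hopper ([0.08, 0.08], 0.8)
top gesso ([-0.26, 0.45], 0.99)
top ink ([0.01, 0.1], 0.95)
top rackink ([-0.26, 0.08], 1.0)
```

```bash
python3 -c "
from plant import r
print(r.close_job())"
```

```text
the job is handed in; nothing more can be done
None
```

The white bottle is in the waste box, the hopper is shut, the other bottles are unmoved to within about half a pixel, and I handed in at about 38 s; it took three pushes of the lever, and the first attempt briefly reached about 80 N at the wrist (limit 120 N).

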